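Fit the stick battery to the work lamp and switch it on

TASK

Get the work lamp ready for inspecting the moulding: pick up the small stick battery lying on the grey felt mat and, with the lamp's rotary switch still off, plug its stem into the dock on the lamp's sloping back until the catches snap and its shoulder sits flush on the dock collar - press firmly but do not ram it. Then turn the lamp's switch clockwise past its click to the on position, and let go of everything. Leave the other things on the bench where they lie.

Things in the scene. Friction and masses are not known exactly. Their poses are not given: they have to be found in the camera images.
- battery: Small stick battery, black body with grey stem, 0.22 to 0.37 kg, lying on the mat, stem towards the robot (within 35 degrees of the base's -x). Origin: under the shoulder (step from body to stem), on the underside; z up, x along the pack away from the stem, y across. Body: x 0 to +64 mm, 48 mm wide in y with flat parallel sides, z 0 to 40 mm.
- battery_seat (a point): On the battery: centre of the shoulder, on the pack's axis, at (0, 0, 20) mm of the battery's frame, same axes. It meets dock_mouth when the battery is home.
- battery_grip (a point): On the battery: a good point to grip across y, on the axis, 38 mm behind the shoulder: (38, 0, 20) mm of the battery's frame, same axes.
- battery_tip (a point): Tip of the battery's stem on the axis, at (-38, 0, 20) mm of its frame. The stem is 38 mm long, 34 mm wide (y), 24 mm thick (z), the same either way up; its last 3 mm are chamfered by 1.2 mm, and from 6 to 16 mm behind the tip both narrow sides (+y and -y) are waisted by 3 mm for the dock's catches.
- lamp: Box-shaped work lamp, grey and black, fixed to the bench. 225 mm wide (y) over its tube stand, 180 mm deep. Origin on the bench under it, z up, x from the LED window (front, roughly facing the robot) to the back, y to its left. Flat top at z = 120 mm from x = -62 to 0 mm; behind it the back slopes down at 45 degrees to x = 60, z = 60 mm.
- dock: Battery dock on the lamp's sloping back, fixed to it: black collar, 48 mm along the slope by 60 mm, standing 12 mm off the slope, with a rectangular well. Origin at the centre of its mouth, (38.5, 0, 98.5) mm of the lamp's frame; z straight out of the well, 45 degrees from vertical, up and to the lamp's back; x down the slope; y the lamp's y. Well: 25.2 mm in x, 35.2 mm in y.
- dock_mouth (a point): Centre of the well's mouth, level with the collar's face (the origin of dock, same axes). Battery home: battery_seat here, the battery's x along the dock's z, its y along the dock's y.
- dock_floor (a point): Floor of the well, 40 mm below the mouth. The stem slides in freely for about 25 mm; then two sprung balls in the +y and -y walls, 27 mm deep and 2 mm proud, resist with roughly 8 to 18 N; once past them the stem slides on and they snap into its waists as the shoulder lands on the collar, and hold it.
- switch_grip (a point): Middle of the grip bar of the lamp's rotary switch, on its vertical axis, 28 mm above the lamp's top at (-34, 62) mm of the lamp's frame. Bar: 38 mm long, 13 mm thick, 6 to 36 mm above the top, over a disc of 42 mm diameter. Axes turn with the knob: at 0 they are the lamp's, and the bar lies 30 degrees anticlockwise (from above) of x.
- switch (a joint): Angle of the rotary switch, rad: 0 = off, 1.05 (60 degrees) = on, growing clockwise seen from above. An over-centre snap spring inside resists with about 0.2 N m at first, less and less up to half way (0.52), where it clicks over and drives the knob on to 1.05; let go before that, it springs back to 0. End stops at 0 and 1.05.
- slidepack: Bystander on the mat (grey felt, 245 x 250 mm, 3 mm thick, fixed), behind the stick battery: large flat slide-type battery, 116 x 76 x 60 mm, which does not fit the lamp. Origin under its centre.
- tin: Bystander on the mat, behind the stick battery: small tin, 56 mm diameter, 55 mm high. Origin under its centre.
- sandblock: Bystander on the bench: cork sanding block, 110 x 61 x 32 mm. Origin under its centre.
- scraper: Bystander on the bench: broad scraper with yellow handle, 240 mm long, lying. Origin under its middle.
- driver: Bystander on the bench: screwdriver with red handle, 200 mm long, lying. Origin under its middle.
- brush: Bystander on the bench: flat paint brush, 200 mm long, lying. Origin under its middle.
- sander: Bystander on the bench: palm orbital sander, 125 mm diameter, 120 mm high. Origin under its centre.
Things that resemble listed ones, but are neither listed nor needed, are in the scene too. Of the things like the battery, leave any that is orange; of the rest the smaller one is meant.

How it is judged:
By the outcome, as a careful person would: the job done as asked, in the order asked, and still so for the second after the job is handed in, with the robot touching nothing.
It also fails if it takes over 64 s, if anything falls off the work surface, if the arm or the gripper's body presses on something with over 40 N, if the wrist force passes 120 N, or if a joint passes its speed limit or range.

ROBOT

A 6-joint arm with a two-finger parallel gripper is mounted at the origin on the work surface. World frame = base frame: x ahead of the robot, y to its left, z up, the work surface at z = 0. Lengths are in m, angles in rad, forces in N, time in s.
With the tool pointing down it reaches from about 0.275 to 0.725 m from the base axis. Payload 15.9 kg.
Tool frame: the origin (TCP) lies midway between the tips of the shut fingers; the grasp point (between the pads) lies 19 mm behind it; z points along the fingers, y is the line along which they close (so a half turn about z gives the same grasp; the last joint's range is limited). The gripper opens to 85 mm and grips with 20 to 120 N. Pads are 22 mm wide; open, the fingers measure 114 mm over their backs; the gripper's body (76 mm by 85 mm) begins 54 mm behind the grasp point. The pads swing forward as they close: fully open they stand 13 mm farther back than shut.
Start: joints at [1.248, 0.213, -0.034, 1.323, 0, 1.571], TCP at [0.159, 0.474, 0.231] pointing down, gripper open.
Joint ranges: [-2.98, 2.98], [-0.74, 1.72], [-1.14, 1.35], [-2.1, 2.04], [-1.57, 1.44], [-3.14, 3.14]. Speed limits (rad/s): [1.89, 1.89, 2.39, 2.57, 3.14, 3.14].

INTERFACE

Orientations are given as a unit quaternion [x, y, z, w].
In Python, from plant import telemetry, optics, ticket, nets gives the robot as it stands. The module is installed in compiled form; this text tells all that it offers.
- The arm moves only by the tool servo_tool, never from a script. Its arguments are lists of equal length, an entry for each row: "xyz": the shift along the tool's x, y, z in m, a list of three; "roll": the turn about the tool's z in degrees. In form: {"xyz": [[x, y, z], ...], "roll": [roll, ...]}. A call has 1 to 12 rows; each row shifts and turns the commanded pose from where the row before left it, along the tool's axes as they then stand; what a row does not reach is not made up. A row lasts 1/10 s, in which the tool goes at most 50 mm and 8.59 degrees, less where a joint would pass 70% of its speed; a pose out of reach is approached as far as the arm can. A call is refused whole if a number of a shift passes 0.05 or a number of a turn 8.59, either way. A call with a gripper value outside its range is refused whole. "fingers" is the opening, from 0 (shut) to 1 (fully open), set as the call begins (left out, the last holds). The fingers move at their own pace and stop on an object; "grip_force" is the grip in N (left out, the last holds). Time passes only in rows, so rows that do not move let the fingers close. It gives the time, the measured TCP pose, the force, the opening and the grip force at its end, in the units of the state.
- telemetry.get_state(): the state, without advancing time (a new reading comes with each control period).
- optics.capture(name): name is "scene" or "top" or "wrist"; returns the picture (420x560x3 uint8, red, green, blue); there is no depth.
- optics.get_calibration(name): a dict with "K" (3x3 intrinsics, pixels), "k1" (the pictures are not rectified: a ray, as slopes to the right and down, at radius r is drawn at 1 + k1 r^2 times it, then the intrinsics apply), "world_from_camera" (4x4, takes a point from camera to world coordinates). Camera axes: x right, y down, z forward; pixel columns grow to the right and rows downward; lengths in m; the calibration is good to about 2 mm. A picture is of the moment at which its call begins: read the wrist's pose just before it. get_calibration takes no time and is no camera call; for the wrist camera it gives the pose at the moment of the call.
- ticket.hand_in(): hands the job in; it is judged then, once.
Trained networks look in the newest picture that a camera, given by its name, has taken for a name from the list of things; names that differ only in an ending like _2 or _b are one class to them, and where a whole thing is asked for, a point or a joint stands for the part that bears it (a point fixed in the world has none). Each returns a list of dicts, best first, with "conf" (0 to 1); they miss things now and then, are a little off and sometimes report something else, mostly with a low value. They report only what shows in the picture. A call takes as long as a camera call. They do not tell look-alikes from the thing itself.
- nets.trace(camera, thing): "region" (420x560 bool, what is visible of it) and "at" ([column, row] in pixels, amid what is visible of it).
The state is a dict: "time": time; "joint_positions": joint angles; "joint_velocities": joint speeds; "effort": joint torques, N m; "tool_pos": TCP position; "tcp_rot": TCP orientation; "contact_force": force on the tool from outside, world axes, zero at the start; "moment": the same for the moment, N m; "gripper_width": opening from 0.0 (shut) to 1.0 (fully open); "grasp_force": force on a finger pad.
Only numpy, scipy, OpenCV 4.12 (cv2) and the standard library are available. Lean on these libraries where they do the work, as an engineer would, in place of code of your own. Each camera call takes 0.05 s, during which the arm holds its last target. There are 200 camera calls.

## Working session

There is one attempt and no reset: what is moved stays moved. The work goes in short steps, Python scripts to look and compute and a tool call to move; the robot and the scene stay as the last step left them, time stands still between calls to the robot, and variables do not carry over. Pictures are saved under pics/ and viewed, at most 10 in all, crops included, and the job is handed in when it is done.

Besides the shell and the picture viewer there is one more tool, called after "Call:" as name(argument=value, ...) on one line, values as JSON. servo_tool: Moves the arm, as the interface text tells. Its arguments: {"type":"object","properties":{"xyz":{"type":"array","items":{"type":"array","items":{"type":"number"}}},"roll":{"type":"array","items":{"type":"number"}},"fingers":{"type":"number"},"grip_force":{"type":"number"}},"required":["xyz","roll"]}

```bash
mkdir -p pics; ls; python3 - <<'E'
from plant import telemetry, optics, nets
import cv2, numpy as np
s=telemetry.get_state(); print(s)
for c in ("scene","top"):
    im=optics.capture(c); cv2.imwrite(f"pics/{c}0.png",im[:,:,::-1])
    k=optics.get_calibration(c); print(c,k)
    for t in ("battery","lamp","dock","switch_grip"):
        for d in nets.trace(c,t): print(c,t,round(d["conf"],2),d["at"],d["region"].sum())
k=optics.get_calibration("wrist");print(k)
E
```

```text
pics
{'time': 0.0, 'joint_positions': array([ 1.24800288e+00,  2.13344199e-01, -3.50250527e-02,  1.32347251e+00,
       -2.05204270e-05,  1.57080235e+00]), 'joint_velocities': array([ 1.51548607e-03, -3.89513567e-04,  1.61338877e-03,  7.59220284e-04,
        1.03072988e-03,  3.95070083e-05]), 'effort': array([-4.29142834e-03, -6.86173940e+01,  4.87111330e+01,  1.76502537e-02,
       -3.25986375e-04, -7.13771783e-05]), 'tool_pos': array([0.15851557, 0.47387831, 0.23083563]), 'tcp_rot': array([ 1.60699879e-01,  9.87003179e-01, -5.17573495e-04, -7.38707279e-05]), 'contact_force': array([-0.61833497, -0.9326093 , -0.83687497]), 'moment': array([0.04203249, 0.0332692 , 0.00883758]), 'grasp_force': 0.0, 'gripper_width': 1.0001900680723086}
scene {'K': array([[510.72064341,   0.        , 276.03637006],
       [  0.        , 510.72064341, 201.42892033],
       [  0.        ,   0.        ,   1.        ]]), 'k1': 0.009427011183020511, 'world_from_camera': array([[-0.3840661 ,  0.52221172, -0.76143821,  1.80096711],
       [ 0.92327312,  0.21029874, -0.32146725,  0.46231859],
       [-0.0077444
[... 1246 characters left out ...]
.9] 3382
top lamp 0.19 [204.1, 215.3] 1007
top dock 0.78 [204.5, 213.6] 1068
top dock 0.17 [292.3, 179.8] 918
top switch_grip 0.7 [186.2, 241.2] 155
{'K': array([[360.64438549,   0.        , 281.82189089],
       [  0.        , 360.64438549, 204.4006883 ],
       [  0.        ,   0.        ,   1.        ]]), 'k1': -0.04053000134373935, 'world_from_camera': array([[ 3.17204306e-01,  9.10288112e-01,  2.66001845e-01,
         9.03370872e-02],
       [ 9.48356700e-01, -3.04766330e-01, -8.79605217e-02,
         4.97737416e-01],
       [ 9.98988848e-04,  2.80166088e-01, -9.59951022e-01,
         3.73528403e-01],
       [ 0.00000000e+00,  0.00000000e+00,  0.00000000e+00,
         1.00000000e+00]])}
```

View pics/top0.png

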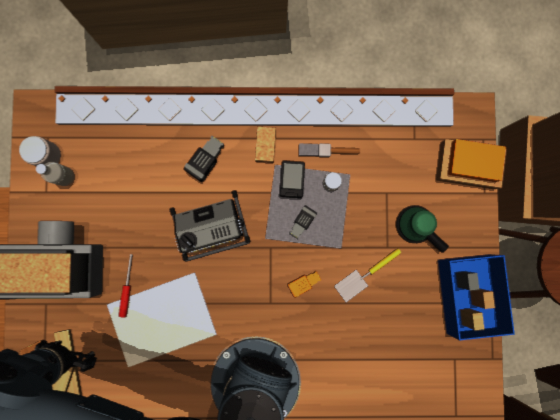

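View pics/scene0.png

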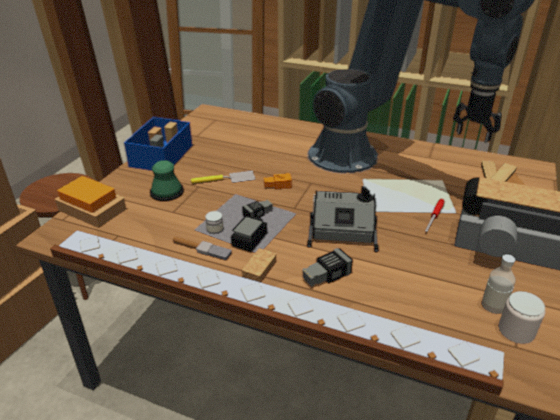

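The top picture shows these candidates for the battery:
- A small black stick on the mat at (302,220), with its stem towards the robot.
- An orange one at (303,285).
- A larger black/grey one behind the lamp at (204,158).
- The slidepack at (292,180), which is a different thing.

I choose (302,220). The lamp is at (209,228), with its switch at about (186,241).

```bash
cat > h.py <<'E'
from plant import telemetry, optics, nets
import cv2, numpy as np
from scipy.spatial.transform import Rotation as R
np.set_printoptions(precision=4,suppress=True)
def ray(c,px,k=None):
    k=k or optics.get_calibration(c); K=k["K"]
    d=np.array([(px[0]-K[0,2])/K[0,0],(px[1]-K[1,2])/K[1,1]]); u=d.copy()
    for _ in range(8): u=d/(1+k["k1"]*(u@u))
    T=k["world_from_camera"]; v=T[:3,:3]@np.r_[u,1]; return T[:3,3],v/np.linalg.norm(v)
def onz(c,px,z,k=None):
    o,v=ray(c,px,k); return o+v*(z-o[2])/v[2]
def tri(*rays):
    A=sum(np.eye(3)-np.outer(v,v) for o,v in rays); b=sum((np.eye(3)-np.outer(v,v))@o for o,v in rays)
    p=np.linalg.solve(A,b); return p,max(np.linalg.norm((np.eye(3)-np.outer(v,v))@(p-o)) for o,v in rays)
def proj(k,P):
    T=k["world_from_camera"]; q=(np.atleast_2d(P)-T[:3,3])@T[:3,:3]; u=q[:,:2]/q[:,2:]
    u=u*(1+k["k1"]*(u**2).sum(1,keepdims=True)); return u@k["K"][:2,:2].T+k["K"][:2,2]
def st():
    s=telemetry.get_state(); Rm=R.from_quat(s["tcp_rot"]).as_matrix()
    print("t%.2f"%s["time"],"p",s["tool_pos"],"x",Rm[:,0],"y",Rm[:,1],"z",Rm[:,2],"F",s["contact_force"],"M",s["moment"],"w%.3f g%.1f"%(s["gripper_width"],s["grasp_force"]),"q",s["joint_positions"])
    return s["tool_pos"],Rm
E
python3 - <<'E'
from h import *
st()
print("bat",onz("top",(301.5,219.4),.03), "stem",onz("top",(295,233),.02),"tail",onz("top",(311,208),.03))
print(tri(ray("top",(301.5,219.4)),ray("scene",(258.1,208))))
print("dock",tri(ray("top",(204.5,213.6)),ray("scene",(345,216))))
print("switch",tri(ray("top",(186.2,241.2)),ray("scene",(365,195))))
im=cv2.imread("pics/top0.png"); cv2.imwrite("pics/crop1.png",cv2.resize(im[140:300,160:360],None,fx=4,fy=3.75,interpolation=2))
E
```

```text
t0.50 p [0.1586 0.4741 0.2313] x [-0.9483  0.3173 -0.    ] y [ 0.3173  0.9483 -0.    ] z [-0. -0. -1.] F [-0.0534 -0.269   0.3213] M [0.0198 0.0035 0.0499] w0.999 g0.0 q [ 1.248   0.2129 -0.0344  1.3235 -0.      1.5708]
bat [ 0.5182 -0.1491  0.03  ] stem [ 0.4748 -0.1287  0.02  ] tail [ 0.5548 -0.1797  0.03  ]
(array([ 0.5175, -0.1475,  0.0313]), np.float64(0.0016018685519883728))
dock (array([0.5318, 0.1556, 0.0893]), np.float64(0.0032820843891981505))
switch (array([0.4486, 0.1992, 0.1278]), np.float64(0.0014539424080372198))
```

View pics/crop1.png

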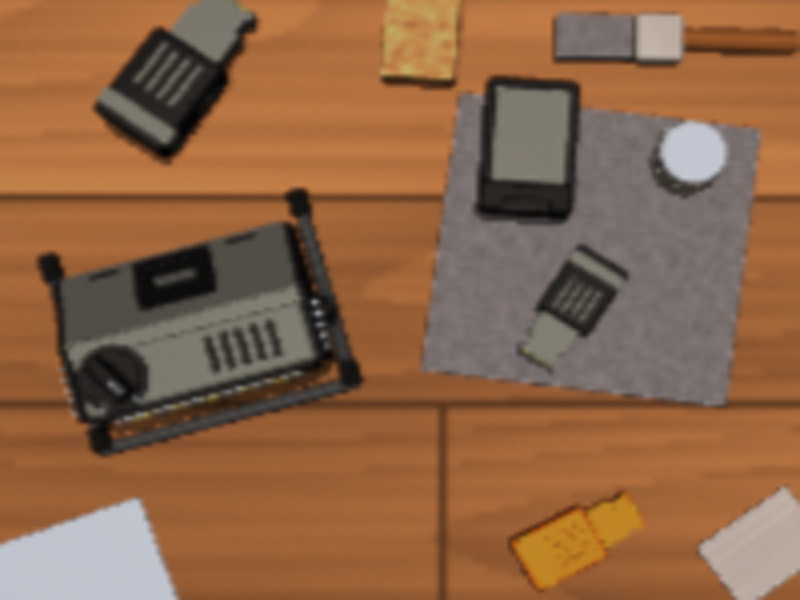

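The crop confirms the choice: the small black stick is at crop (572,305), its stem points to (540,355) towards the robot, and it lies on the mat. Next I'll hover near the lamp. `servo_tool` has no pitch command, so I'll also see how the arm behaves at its reach limit.

Call:
servo_tool(xyz=[[-0.048,-0.029,-0.01],[-0.048,-0.029,-0.01],[-0.048,-0.029,-0.01],[-0.048,-0.029,-0.01],[-0.048,-0.029,-0.01],[-0.048,-0.029,-0.01],[-0.048,-0.029,0],[-0.048,-0.029,0],[0,0,0],[0,0,0]], roll=[0,0,0,0,-8.5,-8.5,-8.5,-8.5,0,0])

```text
time: 1.5
tool_pos: [0.4203, 0.2187, 0.281]
tcp_rot: [-0.094, 0.996, -0.0, -0.0]
contact_force: [-0.7, -0.1, 0.7]
gripper_width: 1.0
grasp_force: 0.0
```

Call:
servo_tool(xyz=[[-0.04,-0.03,0],[-0.04,-0.03,0],[-0.04,-0.03,0],[-0.05,0,0],[-0.05,0,0],[-0.05,0,0],[-0.05,0,0],[-0.05,0,0],[0,0,0]], roll=[0,0,-5,0,0,0,0,0,0])

```text
time: 2.4
tool_pos: [0.7012, 0.1971, 0.2832]
tcp_rot: [-0.138, 0.99, 0.001, 0.003]
contact_force: [0.3, 0.5, -0.5]
gripper_width: 0.999
grasp_force: 0.0
```

```bash
python3 -c "
from h import *
st()"
```

```text
t2.40 p [0.7012 0.1971 0.2832] x [-0.9616 -0.2743 -0.007 ] y [-0.2743  0.9616  0.0001] z [ 0.0067  0.002  -1.    ] F [ 0.2616  0.4751 -0.4954] M [0.0486 0.0754 0.0292] w0.999 g0.0 q [ 0.274   0.8616  1.1589  1.861   0.0001 -0.0038]
```

Call:
servo_tool(xyz=[[-0.05,0,0],[-0.05,0,0],[-0.05,0,0],[-0.05,0,0],[-0.05,0,0],[-0.05,0,0]], roll=[0,0,0,0,0,0])

```text
time: 3.0
tool_pos: [0.6761, 0.1901, 0.2828]
tcp_rot: [-0.138, 0.99, -0.005, -0.034]
contact_force: [0.2, 0.2, 0.4]
gripper_width: 1.001
grasp_force: 0.0
```

```bash
python3 -c "
from h import *
st()"
```

```text
t3.00 p [0.6761 0.1901 0.2828] x [-0.9594 -0.2736  0.0689] y [-0.2743  0.9617  0.0004] z [-0.0664 -0.0185 -0.9976] F [0.2124 0.2034 0.4222] M [-0.0214 -0.0353 -0.0224] w1.001 g0.0 q [ 0.274   0.9549  1.3507  2.0357  0.0001 -0.0038]
```

Call:
servo_tool(xyz=[[0.05,0,0],[0.05,0,0],[0.05,0,-0.05],[0.05,0,-0.05],[0,0,-0.05],[0,0,-0.05],[0,0,-0.05],[0,0,-0.05]], roll=[0,0,0,0,0,0,0,0])

```text
time: 3.8
tool_pos: [0.5373, 0.1505, 0.4716]
tcp_rot: [-0.138, 0.99, 0.004, 0.026]
contact_force: [0.6, -0.4, -0.7]
gripper_width: 1.004
grasp_force: 0.0
```

```bash
python3 -c "
from h import *
st()"
```

```text
t3.80 p [0.5373 0.1505 0.4716] x [-0.9604 -0.2737 -0.0529] y [-0.274   0.9617 -0.0002] z [ 0.051   0.0144 -0.9986] F [ 0.582  -0.3797 -0.681 ] M [ 0.0106 -0.0279 -0.0222] w1.004 g0.0 q [ 0.273   0.4821  1.      2.0358  0.0001 -0.0046]
```

Pushing up against the wrist limit tilts the tool outward, which is the direction I need. I'll continue.

Call:
servo_tool(xyz=[[0,0,-0.05],[0,0,-0.05],[0,0,-0.05],[0,0,-0.05],[0,0,-0.05],[0,0,-0.05]], roll=[0,0,0,0,0,0])

```text
time: 4.4
tool_pos: [0.4451, 0.1246, 0.5878]
tcp_rot: [-0.137, 0.982, 0.017, 0.125]
contact_force: [-0.4, 0.4, -0.5]
gripper_width: 1.003
grasp_force: 0.0
```

```bash
python3 -c "
from h import *
st()"
```

```text
t4.40 p [0.4451 0.1246 0.5878] x [-0.9309 -0.2655 -0.2509] y [-0.274   0.9617 -0.0011] z [ 0.2416  0.0677 -0.968 ] F [-0.4435  0.3856 -0.5306] M [-0.0186  0.2022 -0.0142] w1.003 g0.0 q [ 0.273   0.1985  0.9171  2.0358  0.0001 -0.0046]
```

Call:
servo_tool(xyz=[[-0.017,0,0.049],[-0.017,0,0.049],[-0.017,0,0.049],[-0.017,0,0.049],[-0.017,0,0.049],[-0.017,0,0.049],[-0.017,0,0.049],[-0.03,0,0.04],[-0.05,0,0],[-0.05,0,0],[-0.05,0,0],[-0.05,0,0]], roll=[0,0,0,0,0,0,0,0,0,0,0,0])

```text
time: 5.6
tool_pos: [0.78, 0.2197, 0.307]
tcp_rot: [-0.137, 0.983, 0.017, 0.124]
contact_force: [1.0, 0.1, 0.8]
gripper_width: 1.0
grasp_force: 0.0
```

```bash
python3 -c "
from h import *
st()"
```

```text
t5.60 p [0.78   0.2197 0.307 ] x [-0.9313 -0.2656 -0.2491] y [-0.274   0.9617 -0.0011] z [ 0.2398  0.0672 -0.9685] F [1.0196 0.085  0.7594] M [-0.0778  0.1625  0.0233] w1.000 g0.0 q [ 0.2747  0.7322  0.932   1.5189 -0.0004 -0.003 ]
```

Call:
servo_tool(xyz=[[-0.04,0,0.04],[-0.04,0,0.04],[-0.04,0,0.02],[-0.05,0,0.01],[-0.05,0,0.01],[-0.05,0,0.01],[-0.05,0,0.01],[-0.05,0,0.01]], roll=[0,0,0,0,0,0,0,0])

```text
time: 6.4
tool_pos: [0.9631, 0.2723, 0.2247]
tcp_rot: [-0.135, 0.963, 0.031, 0.23]
contact_force: [0.3, -0.4, -0.5]
gripper_width: 0.995
grasp_force: 0.0
```

```bash
python3 -c "
from h import *
st()"
```

```text
t6.40 p [0.9631 0.2723 0.2247] x [-0.8576 -0.2449 -0.4523] y [-0.2738  0.9618 -0.0016] z [ 0.4354  0.1225 -0.8919] F [ 0.2554 -0.3915 -0.5373] M [-0.0521  0.3995  0.0355] w0.995 g0.0 q [ 0.2757  1.0938  1.3512  1.3588 -0.0007 -0.0022]
```

Call:
servo_tool(xyz=[[0.042,0,-0.03],[0.042,0,-0.03],[0.042,0,-0.03],[0.042,0,-0.03],[0.042,0,-0.03],[0.042,0,-0.028],[0.042,0,-0.028],[0.042,0,-0.028],[0.042,0,-0.028],[0.042,0,-0.028],[0.042,0,-0.02],[0.042,0,-0.02]], roll=[0,0,0,0,0,0,0,0,0,0,0,0])

```text
time: 7.6
tool_pos: [0.53, 0.1489, 0.281]
tcp_rot: [-0.135, 0.963, 0.031, 0.231]
contact_force: [0.4, -0.3, 0.6]
gripper_width: 0.999
grasp_force: 0.0
```

Call:
servo_tool(xyz=[[0.045,0,-0.02],[0.045,0,-0.02],[0.045,0,-0.02],[0.045,0,-0.02],[0.045,0,-0.02],[0.045,0,-0.02]], roll=[0,0,0,0,0,0])

```text
time: 8.2
tool_pos: [0.2529, 0.0699, 0.2656]
tcp_rot: [-0.135, 0.965, 0.031, 0.224]
contact_force: [-106.7, -29.5, 15.3]
gripper_width: 1.0
grasp_force: 0.0
```

```bash
python3 -c "
from h import *
st()"
```

```text
t8.20 p [0.2529 0.0699 0.2656] x [-0.8635 -0.2466 -0.44  ] y [-0.274   0.9617 -0.0014] z [ 0.4235  0.1193 -0.898 ] F [-106.6718  -29.4787   15.3069] M [-1.4813  5.269   0.0256] w1.000 g0.0 q [ 0.2638 -0.7454 -0.7263  1.1343  0.0048 -0.013 ]
```

Call:
servo_tool(xyz=[[0,0,0]], roll=[0])

```text
time: 8.3
tool_pos: [0.2524, 0.0697, 0.2642]
tcp_rot: [-0.135, 0.965, 0.03, 0.222]
contact_force: [-0.2, -0.6, -0.1]
gripper_width: 1.002
grasp_force: 0.0
```

```bash
python3 -c "
from h import *
st()
im=optics.capture('scene');cv2.imwrite('pics/s1.png',im[:,:,::-1])"
```

```text
t8.30 p [0.2524 0.0697 0.2642] x [-0.8652 -0.2469 -0.4363] y [-0.2738  0.9618 -0.0014] z [ 0.42    0.1183 -0.8998] F [-0.1514 -0.573  -0.103 ] M [-0.0916  0.4389 -0.0064] w1.002 g0.0 q [ 0.2635 -0.743  -0.7272  1.1351  0.0048 -0.013 ]
```

View pics/s1.png

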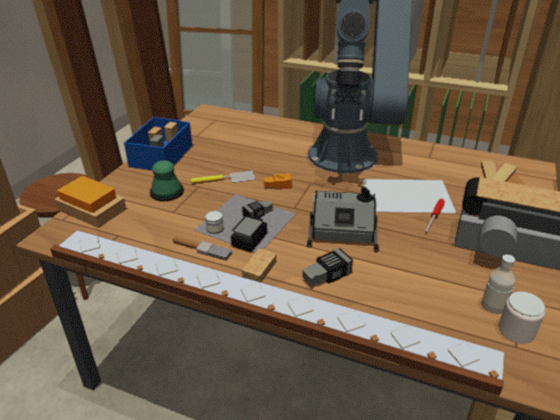

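Nothing was touched; that force was the jolt of a joint stopping at its limit. From here I'll approach limits slowly.

Call:
servo_tool(xyz=[[0.015,0,0],[0.015,0,0],[0.015,0,0],[0.015,0,0],[0.015,0,0],[0.015,0,0],[0.015,0,0],[0.015,0,0]], roll=[0,0,0,0,0,0,0,0])

```text
time: 9.15
tool_pos: [0.2226, 0.0575, 0.2295]
tcp_rot: [-0.137, 0.974, 0.026, 0.181]
contact_force: [-0.2, 0.0, 0.7]
gripper_width: 1.001
grasp_force: 0.0
```

```bash
python3 -c "
from h import *
st()"
```

```text
t9.15 p [0.2226 0.0575 0.2295] x [-0.8969 -0.2563 -0.3604] y [-0.2755  0.9613  0.002 ] z [ 0.3459  0.1011 -0.9328] F [-0.2375  0.0329  0.7496] M [-0.0542  0.3055  0.0039] w1.001 g0.0 q [ 0.2219 -0.7438 -0.7774  1.1691  0.0225 -0.0527]
```

Call:
servo_tool(xyz=[[0.025,0,-0.005],[0.035,0,-0.01],[0.035,0,-0.01],[0.035,0,-0.01],[0.035,0,-0.01],[0.035,0,-0.01]], roll=[0,0,0,0,0,0])

```text
time: 9.75
tool_pos: [0.1583, -0.0003, 0.2329]
tcp_rot: [-0.142, 0.981, 0.035, 0.128]
contact_force: [0.4, -0.7, -0.8]
gripper_width: 1.0
grasp_force: 0.0
```

```bash
python3 -c "
from h import *
st()"
```

```text
t9.75 p [ 0.1583 -0.0003  0.2329] x [-0.927  -0.2688 -0.2617] y [-0.287   0.9574  0.0331] z [ 0.2417  0.1058 -0.9646] F [ 0.3629 -0.6849 -0.7903] M [-0.1752  0.1881 -0.0193] w1.000 g0.0 q [-0.3894 -0.744  -0.7256  1.4012  0.1908 -0.6582]
```

```bash
cat > kin.py <<'E'
import numpy as np
from scipy.optimize import least_squares
D=np.array([[.2129,-.0344,1.3235,.5,.2313],[.8616,1.1589,1.861,.7284,.2832],[.9549,1.3507,2.0357,.7023,.2828],[.4821,1.,2.0358,.558,.4716],[.1985,.9171,2.0358,.4622,.5878],[.7322,.932,1.5189,.8103,.307],[1.0938,1.3512,1.3588,1.0009,.2247],[-.743,-.7272,1.1351,.2618,.2642]])
A=[];b=[]
for j2,j3,j4,r,z in D:
    f=j2-j3;p=f+j4;s,c=np.sin,np.cos
    A+=[[1,0,s(j2),c(j2),c(f),s(f),c(p),s(p)],[0,1,c(j2),-s(j2),-s(f),c(f),-s(p),c(p)]];b+=[r,z]
P,res,rk,_=np.linalg.lstsq(np.array(A),np.array(b),rcond=None)
def fk(q):
    j2,j3,j4=q;f=j2-j3;p=f+j4;s,c=np.sin,np.cos
    return np.array([P@[1,0,s(j2),c(j2),c(f),s(f),c(p),s(p)],P@[0,1,c(j2),-s(j2),-s(f),c(f),-s(p),c(p)],p])
lo=np.array([-.745,-1.145,-2.105]);hi=np.array([1.725,1.355,2.045])
def ik(q,t,w=.3):
    return least_squares(lambda x:(fk(x)-t)*[1,1,w],np.clip(q,lo+1e-4,hi-1e-4),bounds=(lo,hi)).x
if __name__=="__main__":
    np.set_printoptions(precision=4,suppress=True)
    print(P,rk,np.array(A)@P-b)
    for w in (.1,.2,.3,.5):   # replay: pushes C and E, G
        for q,push in (((.8616,1.1589,1.861),[(.05,0)]*6),((.4821,1.,2.0358),[(0,-.05)]*6)):
            q=np.array(q)
            for ox,oz in push:
                t=fk(q);p=t[2]; t=t+[ox*np.sin(p)+oz*np.cos(p),ox*np.cos(p)-oz*np.sin(p),0]; q=ik(q,t,w)
            print(w,q,fk(q))
E
python3 kin.py
```

```text
[ 0.0001  0.2434  0.486  -0.      0.393   0.0664  0.4553 -0.0001] 8 [ 0.  0. -0.  0.  0. -0.  0.  0. -0.  0.  0. -0. -0.  0.  0. -0.]
0.1 [0.9768 1.355  1.3414] [1.0034 0.3484 0.9632]
0.1 [0.1638 1.2768 2.045 ] [0.4649 0.7392 0.932 ]
0.2 [0.9879 1.355  1.4105] [0.9779 0.3205 1.0434]
0.2 [0.1621 1.1941 2.045 ] [0.4641 0.7081 1.0131]
0.3 [1.0044 1.355  1.4907] [0.9465 0.2878 1.1401]
0.3 [0.1668 1.1038 2.045 ] [0.4632 0.6712 1.1081]
0.5 [1.039  1.355  1.6185] [0.8925 0.2361 1.3025]
0.5 [0.1881 0.969  2.045 ] [0.4608 0.6106 1.2641]
```

```bash
cat > s.py <<'E'
from kin import *
np.set_printoptions(precision=3,suppress=True)
def run(q,d,n,w):
    for _ in range(n):
        t=fk(q);t[:2]+=d; q=ik(q,t,w)
    return q
for w in (.55,.6,.7):
    q=run(np.array((.4821,1.,2.0358)),(0,.05),6,w);print(w,q,fk(q))
    q=run(np.array((-.743,-.7272,1.1351)),(-.0135,-.0065),8,w);print("   H",q,fk(q),"want 1.20")
out=[]
for r in np.arange(.35,.9,.1):
  for z in np.arange(.2,.65,.1):
    q=ik(np.array((.3,.3,1.3)),np.array([r,z,1.3]),1.); f=fk(q)
    if abs(f-[r,z,1.3]).max()>.01: continue
    for a in range(0,360,45):
        q2=run(q,(.05*np.cos(np.radians(a)),.05*np.sin(np.radians(a))),8,.6);g=fk(q2)
        if g[0]>.25 and g[1]>.16: out.append((g[2],r,z,a,g[0],g[1],*q2))
out.sort(reverse=True)
for o in out[:12]:print(np.array(o))
E
python3 s.py
```

```text
0.55 [0.264 1.029 2.045] [0.495 0.596 1.28 ]
   H [-0.745 -0.787  1.178] [0.222 0.223 1.22 ] want 1.20
0.6 [0.264 1.001 2.045] [0.491 0.587 1.307]
   H [-0.745 -0.79   1.165] [0.227 0.223 1.21 ] want 1.20
0.7 [0.264 0.958 2.045] [0.486 0.571 1.35 ]
   H [-0.745 -0.795  1.143] [0.234 0.224 1.193] want 1.20
[  1.3     0.55    0.2   135.      0.267   0.483  -0.384   0.056   1.74 ]
[  1.3     0.75    0.2   135.      0.467   0.483  -0.008   0.328   1.636]
[1.3   0.35  0.4   0.    0.75  0.4   0.624 0.985 1.661]
[  1.3     0.55    0.5   225.      0.267   0.217  -0.548  -0.721   1.127]
[  1.3     0.65    0.3   180.      0.25    0.3    -0.567  -0.519   1.349]
[  1.3    0.65   0.4  180.     0.25   0.4   -0.5   -0.23   1.57]
[  1.3     0.75    0.4   180.      0.35    0.4    -0.309  -0.138   1.471]
[  1.3     0.75    0.2   180.      0.35    0.2    -0.348  -0.67    0.977]
[  1.3     0.75    0.3   180.      0.35    0.3    -0.354  -0.422   1.232]
[1.3   0.45  0.2   0.    0.85  0.2   0.751 0.684 1.233]
[  1.3     0.85    0.3   180.      0.45    0.3    -0.145  -0.276   1.169]
[  1.3     0.85    0.2   180.      0.45    0.2    -0.125  -0.512   0.913]
```

Call:
servo_tool(xyz=[[-0.04,0,0],[-0.045,0,0],[-0.045,0,0],[0,0,-0.02],[0,0,-0.02],[0,0,-0.02],[0,0,-0.02],[0,0,-0.02],[0,0,0]], roll=[0,0,0,8.5,8.5,8.5,8.5,8.5,0])

```text
time: 10.65
tool_pos: [0.2385, 0.0171, 0.3606]
tcp_rot: [0.226, 0.965, 0.079, 0.107]
contact_force: [0.2, -0.6, 0.2]
gripper_width: 1.003
grasp_force: 0.0
```

```bash
python3 -c "
from h import *
p,Rm=st()
for w in [(.15,-.33,.36),(-.12,-.36,.36),(-.35,-.15,.36)]:
    d=np.array(w)-p; print(w,d@Rm, abs(d@Rm).max()/.045); p=np.array(w)
print('up.1',np.array([0,0,.1])@Rm)"
```

```text
t10.65 p [0.2385 0.0171 0.3606] x [-0.875   0.4529 -0.1711] y [0.419  0.8854 0.2014] z [ 0.2427  0.1045 -0.9645] F [ 0.2408 -0.6142  0.2112] M [-0.1426  0.2383  0.0006] w1.003 g0.0 q [-0.0977 -0.5263 -0.3423  1.5193  0.128   0.3773]
(0.15, -0.33, 0.36) [-0.0797 -0.3445 -0.0572] 7.656311006647882
(-0.12, -0.36, 0.36) [ 0.2227 -0.1397 -0.0687] 4.947837157380898
(-0.35, -0.15, 0.36) [ 0.2964  0.0896 -0.0339] 6.585730557395749
up.1 [-0.0171  0.0201 -0.0964]
```

Call:
servo_tool(xyz=[[-0.015,-0.025,-0.006],[-0.015,-0.03,-0.006],[-0.009,-0.036,-0.006],[-0.009,-0.036,-0.006],[-0.009,-0.036,-0.006],[-0.009,-0.038,-0.006],[-0.009,-0.038,-0.006],[-0.005,-0.038,-0.006],[0.0,-0.038,-0.006],[0.01,-0.035,-0.008],[0.02,-0.03,-0.01],[0.03,-0.025,-0.01]], roll=[0,0,0,0,0,0,0,0,0,0,0,0])

```text
time: 11.85
tool_pos: [0.078, -0.3073, 0.3588]
tcp_rot: [0.222, 0.966, 0.078, 0.105]
contact_force: [0.1, -0.6, -1.3]
gripper_width: 0.999
grasp_force: 0.0
```

```bash
python3 -c "
from h import *
p,Rm=st()
for w in [(-.12,-.36,.38),(-.36,-.15,.40)]:
    d=np.array(w)-p; print(w,d@Rm, abs(d@Rm).max()/.045); p=np.array(w)
"
```

```text
t11.85 p [ 0.078  -0.3073  0.3588] x [-0.8797  0.4451 -0.1673] y [0.4124 0.8893 0.1976] z [ 0.2368  0.1049 -0.9659] F [ 0.1464 -0.6408 -1.2581] M [-0.1491  0.237   0.034 ] w0.999 g0.0 q [-1.5612 -0.0749 -0.0541  1.6973  0.24   -1.1226]
(-0.12, -0.36, 0.38) [ 0.1472 -0.1243 -0.0729] 3.270366734600257
(-0.36, -0.15, 0.4) [ 0.3013  0.0917 -0.0541] 6.694594587591156
```

Call:
servo_tool(xyz=[[0.035,-0.03,-0.018],[0.035,-0.03,-0.018],[0.035,-0.03,-0.018],[0.035,-0.03,-0.018],[0.038,0.012,-0.007],[0.038,0.012,-0.007],[0.038,0.012,-0.007],[0.038,0.012,-0.007],[0.038,0.012,-0.007],[0.038,0.012,-0.007],[0.038,0.012,-0.007],[0.03,0.01,-0.007]], roll=[0,0,0,0,0,0,0,0,0,0,0,0])

```text
time: 13.05
tool_pos: [-0.3449, -0.1455, 0.4048]
tcp_rot: [0.222, 0.966, 0.078, 0.105]
contact_force: [-0.3, -0.8, -1.0]
gripper_width: 1.002
grasp_force: 0.0
```

```bash
python3 -c "
from h import *
p,Rm=st()
w=(-.42,-.2,.46)
d=np.array(w)-p; print(w,d@Rm)
print('up.1',np.array([0,0,.1])@Rm)
"
```

```text
t13.05 p [-0.3449 -0.1455  0.4048] x [-0.8789  0.4462 -0.1689] y [0.4135 0.889  0.1967] z [ 0.2379  0.1031 -0.9658] F [-0.3226 -0.7814 -1.0228] M [-0.1709  0.2243 -0.0355] w1.002 g0.0 q [-2.7407  0.2395  0.4017  1.9952 -0.002  -2.2878]
(-0.42, -0.2, 0.46) [ 0.0324 -0.0686 -0.0768]
up.1 [-0.0169  0.0197 -0.0966]
```

Call:
servo_tool(xyz=[[-0.003,0.003,-0.015],[-0.003,0.004,-0.02],[-0.006,0.007,-0.03],[-0.006,0.007,-0.04],[-0.006,0.007,-0.045],[-0.005,0.006,-0.045],[-0.004,0.005,-0.045],[-0.002,0.003,-0.045]], roll=[0,0,0,0,0,0,0,0])

```text
time: 13.85
tool_pos: [-0.3173, -0.1353, 0.4868]
tcp_rot: [0.225, 0.974, 0.021, 0.027]
contact_force: [0.7, -0.0, -0.2]
gripper_width: 0.999
grasp_force: 0.0
```

```bash
python3 -c "
from h import *
p,Rm=st()
print('up.1',np.array([0,0,.1])@Rm)
"
```

```text
t13.85 p [-0.3173 -0.1353  0.4868] x [-0.8974  0.4391 -0.0434] y [0.4368 0.898  0.0526] z [ 0.0621  0.0282 -0.9977] F [ 0.6884 -0.0422 -0.2422] M [-0.0024  0.0784  0.017 ] w0.999 g0.0 q [-2.737   0.0808  0.4778  2.0361 -0.0015 -2.2831]
up.1 [-0.0043  0.0053 -0.0998]
```

Call:
servo_tool(xyz=[[-0.002,0.002,-0.045],[0,0,-0.045],[0,0,0]], roll=[0,0,0])

```text
time: 14.15
tool_pos: [-0.317, -0.1354, 0.5079]
tcp_rot: [0.225, 0.974, 0.002, 0.001]
contact_force: [-0.7, 0.9, 0.3]
gripper_width: 1.002
grasp_force: 0.0
```

```bash
python3 -c "
from h import *
p,Rm=st()
"
```

```text
t14.15 p [-0.317  -0.1354  0.5079] x [-0.8986  0.4388 -0.0015] y [0.4388 0.8986 0.0039] z [ 0.0031  0.0029 -1.    ] F [-0.6807  0.8955  0.3301] M [-0.0002  0.0278  0.0737] w1.002 g0.0 q [-2.7365  0.0498  0.5112  2.0362 -0.0014 -2.2823]
```

Call:
servo_tool(xyz=[[-0.015,-0.007,0.02],[-0.033,-0.0145,0.02],[-0.033,-0.0145,0.018],[-0.033,-0.0145,0.014],[-0.033,-0.0145,0.014],[-0.033,-0.0145,0.014],[-0.033,-0.0145,0.014],[-0.033,-0.0145,0.014],[-0.03,-0.008,0.012],[-0.033,0.021,0.012],[-0.033,0.021,0.012],[-0.033,0.021,0.012]], roll=[0,0,0,0,0,0,0,0,0,0,0,0])

```text
time: 15.35
tool_pos: [-0.001, -0.3468, 0.3304]
tcp_rot: [0.225, 0.974, 0.004, 0.003]
contact_force: [0.1, -1.3, -1.0]
gripper_width: 0.997
grasp_force: 0.0
```

```bash
python3 -c "
from h import *
p,Rm=st()
for w in [(.2,-.33,.3),(.45,-.13,.24)]:
    d=np.array(w)-p; print(w,d@Rm); p=np.array(w)
"
```

```text
t15.35 p [-0.001  -0.3468  0.3304] x [-0.8984  0.4392 -0.0038] y [0.4391 0.8984 0.009 ] z [ 0.0074  0.0064 -1.    ] F [ 0.0816 -1.2581 -0.9583] M [-0.0712 -0.0325 -0.0048] w0.997 g0.0 q [-1.5802 -0.0917 -0.1122  1.5569  0.0073 -1.1256]
(0.2, -0.33, 0.3) [-0.1731  0.1031  0.032 ]
(0.45, -0.13, 0.24) [-0.1365  0.2889  0.0631]
```

Call:
servo_tool(xyz=[[-0.035,0.02,0.006],[-0.035,0.02,0.006],[-0.035,0.021,0.006],[-0.035,0.021,0.006],[-0.033,0.021,0.008],[-0.019,0.041,0.009],[-0.02,0.041,0.009],[-0.02,0.041,0.009],[-0.02,0.041,0.009],[-0.02,0.041,0.009],[-0.02,0.041,0.009],[-0.017,0.041,0.009]], roll=[0,0,0,0,0,0,0,0,0,0,0,0])

```text
time: 16.55
tool_pos: [0.4484, -0.1303, 0.2398]
tcp_rot: [0.225, 0.974, 0.003, 0.002]
contact_force: [-0.1, -1.2, 0.4]
gripper_width: 0.999
grasp_force: 0.0
```

Call:
servo_tool(xyz=[[0,0,0]], roll=[0])

```text
time: 16.65
tool_pos: [0.4493, -0.1286, 0.2385]
tcp_rot: [0.223, 0.975, 0.004, 0.001]
contact_force: [-0.3, -0.1, 1.1]
gripper_width: 1.002
grasp_force: 0.0
```

```bash
python3 -c "
from h import *
p,Rm=st()
k=optics.get_calibration('wrist'); im=optics.capture('wrist'); cv2.imwrite('pics/w1.png',im[:,:,::-1])
import pickle; pickle.dump(k,open('k1.pkl','wb'))
for t in ('battery','battery_tip','battery_seat'):
    for d in nets.trace('wrist',t):
        if d['conf']<.3: continue
        c,_=cv2.findContours(d['region'].astype('u1'),0,2); c=max(c,key=len)
        print(t,d['conf'],d['at'],cv2.minAreaRect(c))
"
```

```text
t16.65 p [ 0.4493 -0.1286  0.2385] x [-0.9005  0.4348 -0.0011] y [0.4348 0.9005 0.0078] z [ 0.0043  0.0066 -1.    ] F [-0.3053 -0.0918  1.0868] M [-0.0721  0.0653  0.0114] w1.002 g0.0 q [-0.2839  0.1422 -0.1022  1.3241  0.0075  0.1659]
battery 0.97 [190.6, 51.9] ((189.6512908935547, 57.46369171142578), (66.28287506103516, 115.07367706298828), 31.504268646240234)
battery 0.6 [286.6, 237.2] ((286.9427490234375, 233.64649963378906), (48.57676696777344, 102.26553344726562), 7.305758953094482)
battery_tip 0.96 [286.0, 236.4] ((286.8538513183594, 234.16925048828125), (48.86968231201172, 102.32864379882812), 7.125016689300537)
battery_tip 0.79 [194.0, 53.9] ((188.28817749023438, 57.50684356689453), (67.07848358154297, 115.53877258300781), 33.36636734008789)
battery_seat 0.95 [193.0, 53.2] ((190.61766052246094, 57.47059631347656), (65.3409652709961, 115.41854858398438), 30.963762283325195)
battery_seat 0.86 [287.1, 238.1] ((287.2769470214844, 233.78463745117188), (47.62933349609375, 100.96426391601562), 7.125016689300537)
battery_seat 0.73 [506.0, 120.6] ((522.8422241210938, 112.16290283203125), (174.07493591308594, 178.37464904785156), 52.969608306884766)
```

View pics/w1.png

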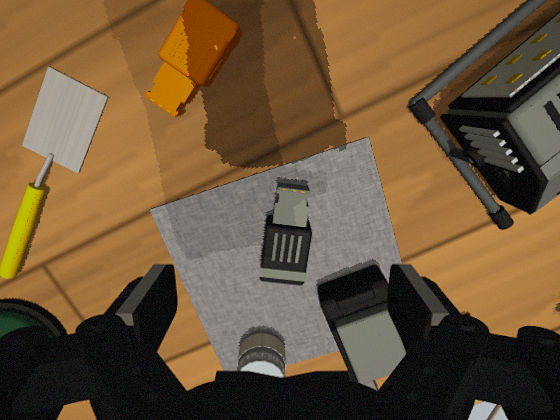

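The wrist picture shows the small black stick at (287,234), with its grey stem towards the top at (292,182) and its tail at (284,280). The orange one is at (200,50), the slidepack at (370,330) and the tin at (262,350). I'll fit the battery's silhouette.

```bash
cat > fit.py <<'E'
from h import *
from scipy.optimize import minimize
def boxes():
    g=lambda x,y,z:np.array([[a,b,c] for a in x for b in y for c in z])
    return [g((0,.064),(-.024,.024),(0,.040)),g((-.035,0),(-.017,.017),(.008,.032)),g((-.038,-.035),(-.0158,.0158),(.0092,.0308))]
def sil(k,T,S=4):
    m=np.zeros((420*S,560*S),np.uint8)
    for b in boxes():
        p=proj(k,b@T[:3,:3].T+T[:3,3]); cv2.fillConvexPoly(m,cv2.convexHull(np.round(p*S+S/2-.5).astype(np.int32)),1)
    return cv2.resize(m.astype(np.float32),(560,420),interpolation=cv2.INTER_AREA)
def pose(x,y,a,z=.003):
    T=np.eye(4);c,s=np.cos(a),np.sin(a);T[:2,:2]=[[c,-s],[s,c]];T[:3,3]=x,y,z;return T
def fit(views,x0,free_z=False):
    f=lambda v:sum(np.abs(sil(k,pose(*v))-m).sum()/m.sum() for k,m in views)
    step=np.array([.004,.004,.1]+([.01] if free_z else [])); x0=list(x0)+([.003] if free_z else [])
    s=np.vstack([x0]+[np.array(x0)+step*e for e in np.eye(len(x0))])
    r=minimize(f,x0,method="Nelder-Mead",options=dict(initial_simplex=s,xatol=1e-4,fatol=1e-4)); return r.x,r.fun
E
python3 - <<'E'
from fit import *; import pickle
k=pickle.load(open('k1.pkl','rb'))
d=min(nets.trace('wrist','battery'),key=lambda d:np.hypot(d['at'][0]-287,d['at'][1]-235))
np.save('m1.npy',d['region'])
m=d['region'].astype(np.float32)
print(fit([(k,m)],(.505,-.143,-.54)));print(fit([(k,m)],(.505,-.143,-.54),True))
x,_=fit([(k,m)],(.505,-.143,-.54))
s=telemetry.get_state();Rm=R.from_quat(s['tcp_rot']).as_matrix();T=pose(*x)
g=T[:3,:3]@[.038,0,.02]+T[:3,3]; print("grip",g,"delta tool",(g+[0,0,-.019]-s['tool_pos'])@Rm,"xyaw",np.degrees(x[2])+180,"tool",np.degrees(np.arctan2(Rm[1,0],Rm[0,0])))
E
```

```text
(array([ 0.4982, -0.142 , -0.587 ]), np.float64(0.044027164578437805))
(array([ 0.4997, -0.1426, -0.5765, -0.0013]), np.float64(0.04095077887177467))
grip [ 0.5298 -0.163   0.023 ] delta tool [-0.0871  0.0075  0.2373] xyaw 146.3675714763135 tool 153.9100917590839
```

Call:
servo_tool(xyz=[[-0.02,0.002,0.03],[-0.02,0.002,0.03],[-0.02,0.002,0.03],[-0.02,0.002,0.015],[0,0,0],[0,0,0]], roll=[0,0,0,0,7.5,0], fingers=0.72)

```text
time: 17.5
tool_pos: [0.5227, -0.1604, 0.136]
tcp_rot: [0.29, 0.957, 0.003, 0.002]
contact_force: [-0.6, -0.4, 0.7]
gripper_width: 0.722
grasp_force: 0.0
```

```bash
python3 - <<'E'
from fit import *; import pickle
p,Rm=st(); k1=pickle.load(open('k1.pkl','rb')); m1=np.load('m1.npy').astype(np.float32)
k=optics.get_calibration('wrist'); im=optics.capture('wrist'); cv2.imwrite('pics/w2.png',im[:,:,::-1])
c=proj(k,[.51,-.15,.02])[0]
ds=nets.trace('wrist','battery'); print([(d['conf'],d['at']) for d in ds],c)
d=min(ds,key=lambda d:np.hypot(*(np.array(d['at'])-c)))
m=d['region'].astype(np.float32)
for v in ([(k,m)],[(k,m),(k1,m1)]): print(fit(v,(.498,-.142,-.58)),fit(v,(.498,-.142,-.58),True))
x,_=fit([(k,m),(k1,m1)],(.498,-.142,-.58));T=pose(*x)
g=T[:3,:3]@[.034,0,.02]+T[:3,3]; print("grip",g,"delta tool",(np.r_[g[:2],.008]-p)@Rm,"xyaw",np.degrees(x[2])+180,"tool",np.degrees(np.arctan2(Rm[1,0],Rm[0,0])))
E
```

```text
t17.50 p [ 0.5227 -0.1604  0.136 ] x [-0.8312  0.5559 -0.0027] y [0.5559 0.8312 0.0077] z [ 0.0065  0.0049 -1.    ] F [-0.6035 -0.3669  0.6644] M [ 0.0205 -0.0623  0.0397] w0.722 g0.0 q [-0.3016  0.3391 -0.109   1.118   0.0066  0.2879]
[(0.86, [282.1, 185.3]), (0.77, [91.3, 5.2])] [281.8297 178.6855]
(array([ 0.4984, -0.142 , -0.5791]), np.float64(0.05504707247018814)) (array([ 0.4991, -0.1422, -0.5785, -0.0018]), np.float64(0.03325258567929268))
(array([ 0.4984, -0.1421, -0.5812]), np.float64(0.10092256963253021)) (array([ 0.4991, -0.1423, -0.578 , -0.0011]), np.float64(0.07913018018007278))
grip [ 0.5268 -0.1608  0.023 ] delta tool [-0.0032  0.001   0.128 ] xyaw 146.70134907524857 tool 146.2242320892847
```

View pics/w2.png

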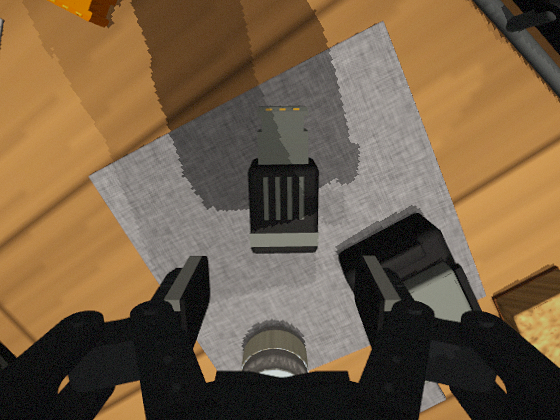

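The battery's body is centred at (283,205), with the slidepack's near corner at (340,250). The fingers clear it, so I'll descend and grip.

Call:
servo_tool(xyz=[[-0.003,0.001,0.035],[0,0,0.035],[0,0,0.03],[0,0,0.018],[0,0,0.01],[0,0,0]], roll=[-0.5,0,0,0,0,0])

```text
time: 18.2
tool_pos: [0.5267, -0.1596, 0.0081]
tcp_rot: [0.284, 0.959, 0.003, 0.002]
contact_force: [0.6, -0.9, 1.7]
gripper_width: 0.723
grasp_force: 0.0
```

Call:
servo_tool(xyz=[[0,0,0],[0,0,0],[0,0,0],[0,0,0],[0,0,0],[0,0,0]], roll=[0,0,0,0,0,0], fingers=0, grip_force=90)

```text
time: 18.8
tool_pos: [0.5282, -0.1599, 0.0099]
tcp_rot: [0.284, 0.959, 0.003, 0.004]
contact_force: [-1.3, 1.0, 8.4]
gripper_width: 0.552
grasp_force: 93.2
```

Call:
servo_tool(xyz=[[0,0,-0.02],[0,0,-0.04],[0,0,-0.045],[0,0,-0.045],[0,0,-0.045],[0,0,-0.045],[0,0,-0.03],[0,0,0],[0,0,0]], roll=[0,0,0,-8.3,-8.3,-8.3,-8.3,-8.3,-7.5])

```text
time: 19.7
tool_pos: [0.5258, -0.161, 0.2803]
tcp_rot: [-0.142, 0.99, 0.001, 0.005]
contact_force: [-1.1, -0.1, -2.4]
gripper_width: 0.546
grasp_force: 93.0
```

```bash
python3 - <<'E'
from h import *
p,Rm=st()
for w in [(.40,.0,.30),(.33,.13,.30)]:
    print(w,(np.array(w)-p)@Rm)
E
```

```text
t19.70 p [ 0.5258 -0.161   0.2803] x [-0.9596 -0.2813 -0.0109] y [-0.2813  0.9596  0.0008] z [ 0.0103  0.0038 -0.9999] F [-1.098  -0.0539 -2.3935] M [ 0.0016 -0.0141 -0.0107] w0.546 g93.0 q [-0.301   0.3104  0.2168  1.4685  0.0067 -0.5862]
(0.4, 0.0, 0.3) [ 0.0752  0.1899 -0.0204]
(0.33, 0.13, 0.3) [ 0.1058  0.3344 -0.0206]
```

Call:
servo_tool(xyz=[[0.019,0.047,-0.005],[0.019,0.047,-0.005],[0.019,0.047,-0.005],[0.018,0.047,-0.005],[0,0,0],[0,0,0]], roll=[0,0,0,0,0,0])

```text
time: 20.3
tool_pos: [0.4033, -0.0029, 0.299]
tcp_rot: [-0.14, 0.99, 0.002, 0.005]
contact_force: [0.9, -0.5, -1.6]
gripper_width: 0.546
grasp_force: 93.8
```

```bash
python3 - <<'E'
from h import *; import pickle
p,Rm=st()
k=optics.get_calibration('wrist'); im=optics.capture('wrist'); cv2.imwrite('pics/w3.png',im[:,:,::-1]); pickle.dump(k,open('k3.pkl','wb'))
for t in ('dock','switch_grip'):
  for d in nets.trace('wrist',t): print(t,d['conf'],d['at'],d['region'].sum())
E
```

```text
t20.30 p [ 0.4033 -0.0029  0.299 ] x [-0.9607 -0.2775 -0.0106] y [-0.2775  0.9607  0.0017] z [ 0.0098  0.0046 -0.9999] F [ 0.9417 -0.4877 -1.6197] M [-0.0204 -0.0324 -0.0064] w0.546 g93.8 q [-0.0109  0.0022 -0.1028  1.4562  0.0047 -0.2921]
dock 0.56 [424.2, 313.1] 147
dock 0.56 [464.5, 280.9] 1597
switch_grip 0.71 [467.8, 284.8] 1580
```

Call:
servo_tool(xyz=[[0.015,0.04,0],[0.015,0.04,0],[0.015,0.04,0],[0.005,0.04,0],[0,0.03,0],[0,0,0],[0,0,0]], roll=[0,0,0,0,0,0,0])

```text
time: 21.15
tool_pos: [0.3035, 0.1653, 0.2977]
tcp_rot: [-0.139, 0.99, 0.002, 0.004]
contact_force: [-0.5, -0.9, -1.4]
gripper_width: 0.549
grasp_force: 94.3
```

```bash
python3 - <<'E'
from h import *; import pickle
p,Rm=st()
k=optics.get_calibration('wrist'); im=optics.capture('wrist'); cv2.imwrite('pics/w4.png',im[:,:,::-1]); pickle.dump(k,open('k4.pkl','wb'))
for t in ('dock','switch_grip'):
  for d in nets.trace('wrist',t): print(t,d['conf'],d['at'],d['region'].sum())
a=cv2.imread('pics/w3.png');b=cv2.imread('pics/w4.png'); cv2.imwrite('pics/w34.png',np.hstack([a[:,160:],b[:,160:]]) if 0 else np.vstack([a[0:300],b[120:420]]))
E
```

```text
t21.15 p [0.3035 0.1653 0.2977] x [-0.9611 -0.2759 -0.0077] y [-0.276   0.9612  0.0021] z [ 0.0068  0.0041 -1.    ] F [-0.4711 -0.9131 -1.4424] M [ 0.0152  0.0416 -0.0221] w0.549 g94.3 q [ 0.4986 -0.1148 -0.2148  1.4629  0.0004  0.219 ]
switch_grip 0.28 [282.4, 247.0] 32688
```

View pics/w34.png

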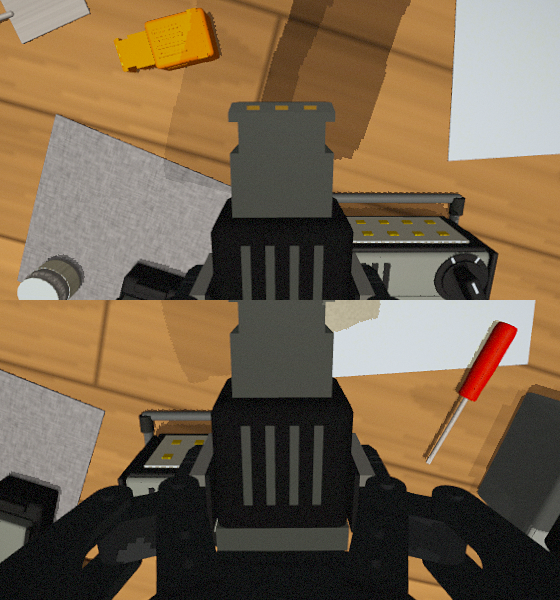

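View w3 shows the battery held straight, with its stem tip at (280,105). It also shows the switch at (466,275) and the lamp's front; the dock is hidden in both views. I'll go beyond the lamp so the wrist camera sees the dock from both sides.

Call:
servo_tool(xyz=[[-0.038,-0.031,-0.004],[-0.038,-0.031,-0.004],[-0.038,-0.031,-0.004],[-0.038,-0.031,-0.004],[-0.038,-0.031,-0.004],[-0.038,-0.031,-0.004],[-0.038,-0.031,-0.004],[0,0,0],[0,0,0]], roll=[0,0,0,0,0,0,0,0,0])

```text
time: 22.2
tool_pos: [0.6139, 0.0305, 0.326]
tcp_rot: [-0.138, 0.99, 0.002, 0.003]
contact_force: [-0.4, -0.3, -2.1]
gripper_width: 0.549
grasp_force: 94.2
```

```bash
python3 - <<'E'
from h import *; import pickle
p,Rm=st()
k=optics.get_calibration('wrist'); im=optics.capture('wrist'); cv2.imwrite('pics/w5.png',im[:,:,::-1]); pickle.dump(k,open('k5.pkl','wb'))
for t in ('dock','switch_grip'):
  for d in nets.trace('wrist',t): print(t,d['conf'],d['at'],d['region'].sum())
E
```

```text
t22.20 p [0.6139 0.0305 0.326 ] x [-0.9621 -0.2725 -0.0063] y [-0.2725  0.9621  0.003 ] z [ 0.0053  0.0046 -1.    ] F [-0.3746 -0.3443 -2.1333] M [-0.0128  0.0403 -0.0217] w0.549 g94.2 q [ 0.0473  0.4903  0.6002  1.6752  0.0044 -0.2287]
dock 0.77 [421.0, 118.0] 9498
dock 0.75 [53.8, 117.7] 2720
dock 0.57 [421.3, 75.6] 28463
dock 0.55 [197.1, 241.6] 1697
switch_grip 0.58 [513.0, 53.7] 2241
```

Call:
servo_tool(xyz=[[0,0.045,0],[0,0.045,0],[0,0.045,0],[0,0.045,0],[0,0.045,0],[0,0.045,0],[0,0.03,0],[0,0,0],[0,0,0]], roll=[0,0,0,0,0,0,0,0,0])

```text
time: 23.25
tool_pos: [0.5296, 0.3211, 0.329]
tcp_rot: [-0.14, 0.99, 0.002, 0.004]
contact_force: [0.5, -0.5, -2.4]
gripper_width: 0.545
grasp_force: 94.3
```

```bash
python3 - <<'E'
from h import *; import pickle
p,Rm=st()
k=optics.get_calibration('wrist'); im=optics.capture('wrist'); cv2.imwrite('pics/w6.png',im[:,:,::-1]); pickle.dump(k,open('k6.pkl','wb'))
for t in ('dock','switch_grip'):
  for d in nets.trace('wrist',t): print(t,d['conf'],d['at'],d['region'].sum())
a=cv2.imread('pics/w5.png');b=cv2.imread('pics/w6.png')
cv2.imwrite('pics/w56.png',np.hstack([cv2.resize(b[:300,0:230],None,fx=1.7,fy=1.7,interpolation=2),cv2.resize(a[:300,330:560],None,fx=1.7,fy=1.7,interpolation=2)]))
E
```

```text
t23.25 p [0.5296 0.3211 0.329 ] x [-0.9608 -0.277  -0.0092] y [-0.2771  0.9609  0.0025] z [ 0.0081  0.005  -1.    ] F [ 0.5458 -0.5051 -2.4085] M [ 0.0405  0.0229 -0.0265] w0.545 g94.3 q [0.5451 0.5005 0.6246 1.6853 0.0001 0.2644]
dock 0.77 [127.4, 121.6] 9393
switch_grip 0.9 [172.1, 50.5] 1913
```

View pics/w56.png

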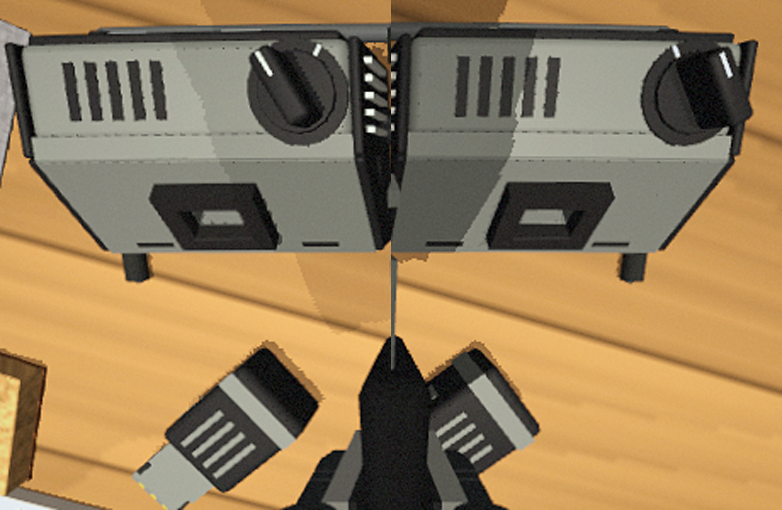

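The picture shows the dock collar at w6 (125,126) and w5 (426,126), with the knob's white pointer and disc visible. I'll fit the collar from both views.

```bash
cat > dock.py <<'E'
from h import *; import pickle
from scipy.optimize import minimize
C=np.array([[a,b,c] for a in(-.024,.024) for b in(-.03,.03) for c in(-.012,0)])
def dockT(x,y,z,a):
    T=np.eye(4); T[:3,:3]=R.from_euler('z',a).as_matrix()@np.array([[.7071,0,.7071],[0,1,0],[-.7071,0,.7071]]); T[:3,3]=x,y,z; return T
def sil(k,P,S=4):
    m=np.zeros((420*S,560*S),np.uint8); p=proj(k,P)
    cv2.fillConvexPoly(m,cv2.convexHull(np.round(p*S+S/2-.5).astype(np.int32)),1)
    return cv2.resize(m.astype(np.float32),(560,420),interpolation=cv2.INTER_AREA)
def mask(f,c,thr):
    g=cv2.GaussianBlur(cv2.cvtColor(cv2.imread(f),6),(3,3),0); d=(g<thr).astype(np.uint8)
    d=cv2.morphologyEx(d,cv2.MORPH_OPEN,np.ones((3,3)))
    n,l,s,ce=cv2.connectedComponentsWithStats(d); i=min(range(1,n),key=lambda i:np.hypot(*(ce[i]-c))+(1e3 if s[i,4]<800 else 0))
    cs,_=cv2.findContours((l==i).astype(np.uint8),0,2); m=np.zeros_like(d); cv2.drawContours(m,cs,-1,1,-1); print(f,s[i],m.sum()); return m.astype(np.float32)
if __name__=="__main__":
    V=[]
    for n,c in ((5,(426,126)),(6,(125,126))):
        g=cv2.cvtColor(cv2.imread(f'pics/w{n}.png'),6); print("slope",g[150,c[0]],g[88,c[0]],"collar",g[112,c[0]])
        V.append((pickle.load(open(f'k{n}.pkl','rb')),mask(f'pics/w{n}.png',c,60 if n==5 else 75)))
    def fit(V,x0,fz=True):
        f=lambda v:sum(np.abs(sil(k,C@(T:=dockT(v[0],v[1],v[3] if fz else .0985,v[2]))[:3,:3].T+T[:3,3])-m).sum()/m.sum() for k,m in V)
        x0=np.array(x0); s=np.vstack([x0]+[x0+d for d in np.diag([.006,.006,.05,.008])]); s=s if fz else s[:4,:3]
        r=minimize(f,s[0],method="Nelder-Mead",options=dict(initial_simplex=s,xatol=5e-5,fatol=1e-5)); return r.x,r.fun
    x0=(.532,.156,.27,.095)
    print("both",fit(V,x0)); print("both z fixed",fit(V,x0,False)); print("5",fit(V[:1],x0,False)); print("6",fit(V[1:],x0,False))
E
python3 dock.py
```

```text
slope 166 171 collar 42
pics/w5.png [ 386  107   75   39 2153] 2383
slope 173 164 collar 44
pics/w6.png [  88  108   77   39 2268] 2461
both (array([0.5374, 0.1598, 0.2629, 0.0963]), np.float64(0.09739480912685394))
both z fixed (array([0.5371, 0.1599, 0.2891]), np.float64(0.1090720146894455))
5 (array([0.537 , 0.1597, 0.2929]), np.float64(0.06745699048042297))
6 (array([0.5371, 0.1604, 0.2838]), np.float64(0.033116620033979416))
```

```bash
cat > s2.py <<'E'
from kin import *
np.set_printoptions(precision=3,suppress=True)
def seq(q,d,w=.6,maxn=40):
    L=[]
    for n in range(maxn):
        t=fk(q);t[:2]+=d; q=ik(q,t,w); L.append(fk(q))
        if L[-1][2]<.785: break
    return n+1,q,L
for r,z,a in [(.45,.45,90),(.45,.45,60),(.45,.45,45),(.35,.5,90),(.55,.42,90),(.55,.42,60),(.6,.4,45),(.7,.3,0),(.7,.3,45)]:
    q=ik(np.array((.2,.3,1.7)),np.array([r,z,1.57]),1.)
    n,q,L=seq(q,(.045*np.cos(np.radians(a)),.045*np.sin(np.radians(a))))
    print(r,z,a,n,q,L[-1],"first",L[0])
for t in [(.594,.1137,.785),(.594+.07,.1137+.07,.785),(.60,.30,.785),(.7,.3,.785)]:
    q=ik(np.array((.2,.3,1.)),np.array(t),1.); print(t,q,fk(q))
E
python3 s2.py
```

```text
0.45 0.45 90 25 [0.029 1.311 2.045] [0.392 0.81  0.763] first [0.45  0.495 1.57 ]
0.45 0.45 60 25 [0.41  1.355 1.698] [0.702 0.736 0.752] first [0.472 0.488 1.569]
0.45 0.45 45 25 [0.616 1.355 1.503] [0.855 0.639 0.764] first [0.482 0.482 1.57 ]
0.35 0.5 90 24 [-0.018  1.25   2.045] [0.37  0.805 0.777] first [0.349 0.52  1.547]
0.55 0.42 90 25 [0.075 1.352 2.045] [0.414 0.807 0.768] first [0.547 0.459 1.563]
0.55 0.42 60 24 [0.446 1.355 1.679] [0.726 0.716 0.77 ] first [0.567 0.45  1.559]
0.6 0.4 45 24 [0.675 1.355 1.431] [0.9   0.61  0.752] first [0.621 0.418 1.551]
0.7 0.3 0 25 [1.394 1.355 0.735] [1.199 0.061 0.774] first [0.734 0.292 1.555]
0.7 0.3 45 23 [0.742 1.355 1.389] [0.937 0.564 0.775] first [0.716 0.32  1.55 ]
(0.594, 0.1137, 0.785) [ 0.005 -0.991 -0.211] [0.594 0.114 0.785]
(0.6639999999999999, 0.1837, 0.785) [ 0.025 -0.739  0.022] [0.664 0.184 0.785]
(0.6, 0.3, 0.785) [-0.227 -0.635  0.377] [0.6   0.3   0.785]
(0.7, 0.3, 0.785) [-0.012 -0.453  0.345] [0.7   0.3   0.785]
```

Call:
servo_tool(xyz=[[0.012,-0.041,-0.023],[0.012,-0.041,-0.023],[0.012,-0.041,-0.023],[0.013,-0.039,-0.023],[-0.01,0,-0.015],[-0.015,0,-0.025],[-0.02,0,-0.038],[-0.024,0,-0.037],[-0.025,0,-0.036],[-0.027,0,-0.035],[-0.028,0,-0.034],[-0.029,0,-0.034]], roll=[0,0,0,0,0,0,0,0,0,0,0,0])

```text
time: 24.6
tool_pos: [0.584, 0.1662, 0.5175]
tcp_rot: [-0.138, 0.985, 0.016, 0.107]
contact_force: [-1.3, -0.2, -1.5]
gripper_width: 0.546
grasp_force: 94.3
```

```bash
python3 -c "
from h import *
p,Rm=st(); print(np.hypot(*p[:2]),np.degrees(np.arctan2(p[1],p[0])))"
```

```text
t24.60 p [0.584  0.1662 0.5175] x [-0.9392 -0.2674 -0.2155] y [-0.2743  0.9616  0.0024] z [ 0.2066  0.0613 -0.9765] F [-1.2758 -0.1791 -1.5489] M [-0.0379  0.2564 -0.0042] w0.546 g94.3 q [ 0.2759  0.5311  1.2143  2.0368  0.0027 -0.0014]
0.6071602449466601 15.887060675831634
```

Tilted 12° and behaving as modelled, so I'll continue.

Call:
servo_tool(xyz=[[-0.029,0,-0.034],[-0.03,0,-0.033],[-0.031,0,-0.032],[-0.032,0,-0.031],[-0.034,0,-0.03],[-0.035,0,-0.029],[-0.036,0,-0.027],[-0.037,0,-0.026],[-0.038,0,-0.024],[-0.039,0,-0.022],[-0.04,0,-0.021],[0,0,0]], roll=[0,0,0,0,0,0,0,0,0,0,0,0])

```text
time: 25.8
tool_pos: [0.5647, 0.1609, 0.6315]
tcp_rot: [-0.135, 0.964, 0.033, 0.226]
contact_force: [-0.2, 0.3, -2.2]
gripper_width: 0.551
grasp_force: 94.4
```

```bash
python3 -c "
from h import *
p,Rm=st(); print(np.hypot(*p[:2]),np.degrees(np.arctan2(p[1],p[0])),np.degrees(np.arccos(-Rm[2,2])))"
```

```text
t25.80 p [0.5647 0.1609 0.6315] x [-0.8618 -0.2456 -0.4438] y [-0.2754  0.9613  0.0028] z [ 0.426   0.1246 -0.8961] F [-0.2057  0.2568 -2.2032] M [-0.1159  0.5831  0.0062] w0.551 g94.4 q [ 0.2754  0.4278  1.3531  2.0362  0.0041 -0.002 ]
0.5871743932901738 15.903901909631355 26.348876374477193
```

Call:
servo_tool(xyz=[[-0.03,0,-0.005],[-0.045,0,-0.003],[-0.045,0,-0.002],[-0.045,0,0],[-0.045,0,0],[-0.045,0,0.002],[-0.045,0,0.004],[-0.045,0,0.005],[-0.045,0,0.006],[-0.045,0,0.007],[0,0,0]], roll=[0,0,0,0,0,0,0,0,0,0,0])

```text
time: 26.9
tool_pos: [0.5884, 0.1674, 0.5909]
tcp_rot: [-0.136, 0.971, 0.029, 0.192]
contact_force: [0.1, 0.0, -2.9]
gripper_width: 0.551
grasp_force: 94.4
```

```bash
python3 -c "
from h import *
p,Rm=st(); print(np.hypot(*p[:2]),np.degrees(np.arctan2(p[1],p[0])),np.degrees(np.arccos(-Rm[2,2])))"
```

```text
t26.90 p [0.5884 0.1674 0.5909] x [-0.8888 -0.2535 -0.3819] y [-0.276   0.9612  0.0042] z [ 0.366   0.1091 -0.9242] F [ 0.1067  0.0462 -2.8551] M [-0.158   0.4792  0.0098] w0.551 g94.4 q [ 0.2741  0.4946  1.3515  2.0359  0.006  -0.0035]
0.6117579070603275 15.879951391071383 22.45141682015468
```

Call:
servo_tool(xyz=[[0.037,0,-0.012],[0.04,0,-0.015],[0.04,0,-0.015],[0.04,0,-0.015],[0.035,0,-0.015],[0.01,0,-0.02],[-0.015,0,-0.035],[-0.017,0,-0.042],[-0.018,0,-0.041],[-0.019,0,-0.04],[-0.02,0,-0.04],[-0.021,0,-0.039]], roll=[0,0,0,0,0,0,0,0,0,0,0,0])

```text
time: 28.1
tool_pos: [0.4068, 0.1151, 0.71]
tcp_rot: [-0.133, 0.953, 0.04, 0.27]
contact_force: [-0.2, -0.1, -1.7]
gripper_width: 0.547
grasp_force: 94.4
```

```bash
python3 -c "
from h import *
p,Rm=st(); print(np.hypot(*p[:2]),np.degrees(np.arctan2(p[1],p[0])),np.degrees(np.arccos(-Rm[2,2])))"
```

```text
t28.10 p [0.4068 0.1151 0.71  ] x [-0.8188 -0.2329 -0.5248] y [-0.2756  0.9613  0.0034] z [ 0.5036  0.1474 -0.8512] F [-0.2468 -0.1434 -1.6947] M [-0.2306  0.677   0.0157] w0.547 g94.4 q [ 0.27    0.0702  1.0883  2.0366  0.0078 -0.0061]
0.42280519275254747 15.79968749889779 31.65222843162374
```

Call:
servo_tool(xyz=[[-0.024,0,-0.038],[-0.025,0,-0.037],[-0.026,0,-0.037],[-0.027,0,-0.036],[-0.028,0,-0.035],[-0.029,0,-0.034],[0,0,0]], roll=[0,0,0,0,0,0,0])

```text
time: 28.8
tool_pos: [0.3967, 0.1124, 0.7893]
tcp_rot: [-0.129, 0.921, 0.052, 0.365]
contact_force: [0.3, 0.1, -2.1]
gripper_width: 0.545
grasp_force: 94.4
```

```bash
python3 -c "
from h import *
p,Rm=st(); print(np.hypot(*p[:2]),np.degrees(np.arctan2(p[1],p[0])),np.degrees(np.arccos(-Rm[2,2])))"
```

```text
t28.80 p [0.3967 0.1124 0.7893] x [-0.7002 -0.1984 -0.6858] y [-0.2751  0.9614  0.0027] z [ 0.6588  0.1905 -0.7278] F [ 0.3471  0.0936 -2.1082] M [-0.2942  0.8821 -0.0089] w0.545 g94.4 q [ 0.2701  0.0574  1.2787  2.0364  0.0078 -0.0044]
0.412357170445453 15.818275021273134 43.301048062702534
```

Call:
servo_tool(xyz=[[-0.035,0,-0.036],[0,0,0]], roll=[0,0])

```text
time: 29.0
tool_pos: [0.3967, 0.1124, 0.8022]
tcp_rot: [-0.128, 0.914, 0.055, 0.381]
contact_force: [-0.7, -0.2, -2.4]
gripper_width: 0.549
grasp_force: 94.4
```

```bash
cat > plan.py <<'E'
from h import *
MOUTH=np.array([.5371,.1599,.0985]); SEAT=np.array([.0347,0,-.0131])
az=.28; OUT=np.array([.7071*np.cos(az),.7071*np.sin(az),.7071])
def go(d,mouth=MOUTH):
    p,Rm=st(); seat=p+Rm@SEAT
    print("tilt",np.degrees(np.arccos(-Rm[2,2])),"az",np.degrees(np.arctan2(-Rm[1,0],-Rm[0,0])),"ytilt",np.degrees(Rm[2,1]),"depth left mm",1e3*(seat-mouth)@OUT)
    w=mouth+d*OUT-Rm@SEAT; print("target TCP",w,"delta tool",(w-p)@Rm)
if __name__=="__main__":
    import sys; go(float(sys.argv[1]))
E
python3 plan.py .10
```

```text
t29.00 p [0.3967 0.1124 0.8022] x [-0.6772 -0.1918 -0.7103] y [-0.275   0.9614  0.0026] z [ 0.6824  0.1971 -0.7039] F [-0.7044 -0.1814 -2.381 ] M [-0.2543  0.9407  0.0296] w0.549 g94.4 q [ 0.2702  0.062   1.3175  2.0363  0.0078 -0.0041]
tilt 45.26308796871383 az 15.813897789003697 ytilt 0.1487034549348043 depth left mm 358.20052671770975
target TCP [0.6375 0.1887 0.1846] delta tool [0.261  0.0055 0.614 ]
```

Call:
servo_tool(xyz=[[0.015,0,0.04],[0.02,0.0005,0.048],[0.02,0.0005,0.048],[0.02,0.0005,0.048],[0.02,0.0005,0.048],[0.02,0.0005,0.048],[0.02,0.0005,0.048],[0.02,0.0005,0.048],[0.02,0.0005,0.048],[0.02,0.0005,0.048],[0.02,0.0005,0.048],[0.02,0.0005,0.045]], roll=[0,0,0,0,0,0,0,0,0,0,0,0])

```text
time: 30.2
tool_pos: [0.5718, 0.1681, 0.3823]
tcp_rot: [-0.128, 0.915, 0.054, 0.379]
contact_force: [1.3, 0.5, -1.7]
gripper_width: 0.549
grasp_force: 94.5
```

Call:
servo_tool(xyz=[[0,0,0]], roll=[0])

```text
time: 30.3
tool_pos: [0.5697, 0.1676, 0.3745]
tcp_rot: [-0.128, 0.917, 0.053, 0.373]
contact_force: [-0.3, -0.2, -3.0]
gripper_width: 0.548
grasp_force: 94.1
```

```bash
python3 plan.py .10; python3 - <<'E'
from h import *; import pickle
k=optics.get_calibration('wrist'); im=optics.capture('wrist'); cv2.imwrite('pics/w7.png',im[:,:,::-1]); pickle.dump(k,open('k7.pkl','wb'))
from plan import *
from dock import dockT
p,Rm=st(); T=dockT(*MOUTH,.28)
print("collar+well corners px",proj(k,np.array([[a,b,0] for a in(-.024,.024) for b in(-.03,.03)]+[[a,b,0] for a in(-.0126,.0126) for b in(-.0176,.0176)])@T[:3,:3].T+T[:3,3]))
tip=np.array([[.0347+.038,s*.0158,-.0131+c] for s in(-1,1) for c in(-.0108,.0108)]+[[.0347,s*.024,-.0131+c] for s in(-1,1) for c in(-.02,.02)])
print("stem tip/shoulder px",proj(k,tip@Rm.T+p))
E
```

```text
t30.30 p [0.5697 0.1676 0.3745] x [-0.6885 -0.1952 -0.6985] y [-0.2751  0.9614  0.0025] z [ 0.671   0.1938 -0.7156] F [-0.3007 -0.1816 -3.0303] M [-0.315   0.9863  0.031 ] w0.548 g94.1 q [ 0.289  -0.2549 -0.4558  0.5966 -0.0055  0.0091]
tilt 44.30406007306767 az 15.827954003912518 ytilt 0.14113202404978661 depth left mm 184.3312057248131
target TCP [0.6377 0.1888 0.1841] delta tool [0.0821 0.0012 0.186 ]
t30.35 p [0.5707 0.1678 0.3802] x [-0.6844 -0.194  -0.7028] y [-0.2751  0.9614  0.0025] z [ 0.6752  0.195  -0.7114] F [ 0.5992  1.086  -1.8732] M [-0.2364  0.8202 -0.0371] w0.548 g94.1 q [ 0.2889 -0.2573 -0.4482  0.6006 -0.0054  0.0091]
collar+well corners px [[ 237.5938 -116.6079]
 [ 324.5291 -116.8834]
 [ 244.3515  -82.7069]
 [ 317.8219  -82.9458]
 [ 256.6206 -107.688 ]
 [ 305.5196 -107.8441]
 [ 258.6994  -89.9432]
 [ 303.4665  -90.088 ]]
stem tip/shoulder px [[227.3611 111.2498]
 [235.8191 109.7271]
 [328.6403 111.1473]
 [321.284  109.6433]
 [202.2216 236.0648]
 [222.1946 202.0488]
 [354.1068 235.9276]
 [335.8255 201.9431]]
```

View pics/w7.png

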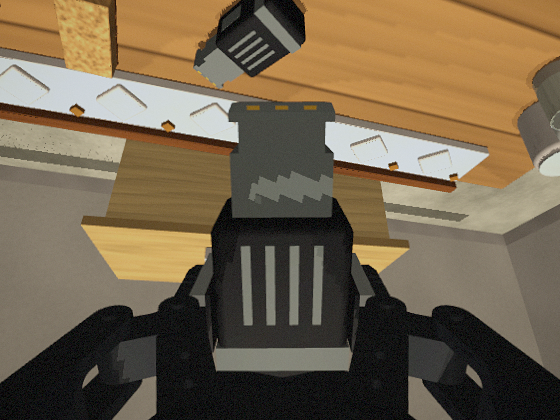

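The picture shows the stem tip's top edge at row 102, centred at column 282.5. My model predicts 278, which is roughly a 1.5 mm camera or grip offset. The dock is out of view above. I'll move closer and cross-check with the scene and top cameras.

Call:
servo_tool(xyz=[[0.015,0,0.035],[0.015,0,0.04],[0.017,0,0.04],[0.017,0,0.038],[0.017,0,0.036],[0.01,0,0],[0,0,0],[0,0,0]], roll=[0,0,0,0,0,0,0,0])

```text
time: 31.15
tool_pos: [0.6406, 0.1884, 0.1916]
tcp_rot: [-0.128, 0.914, 0.055, 0.382]
contact_force: [-0.5, 0.4, -1.7]
gripper_width: 0.55
grasp_force: 94.2
```

```bash
python3 plan.py .06; python3 - <<'E'
from h import *; import pickle
from plan import *
from dock import *
p,Rm=st(); 
for c in ("scene","top"):
    im=optics.capture(c)[:,:,::-1]; cv2.imwrite(f"pics/{c}2.png",im)
    k=optics.get_calibration(c); T=dockT(*MOUTH,.28)
    print(c,"collar px",proj(k,np.array([[-.024,-.03,0],[-.024,.03,0],[.024,.03,0],[.024,-.03,0]])@T[:3,:3].T+T[:3,3]).tolist())
    tip=np.array([SEAT+[0.038,s*.0158,0] for s in(-1,1)]+[SEAT+[0,s*.024,0] for s in(-1,1)]+[SEAT+[-.064,s*.024,0] for s in(-1,1)])
    print("batt px",proj(k,tip@Rm.T+p).tolist())
k=optics.get_calibration("scene")
a=cv2.imread("pics/scene0.png")[180:260,290:400]; b=cv2.imread("pics/scene2.png")[180:260,290:400]
cv2.imwrite("pics/sc.png",np.hstack([cv2.resize(x,(396,288),interpolation=2) for x in(a,b)]))
E
```

```text
t31.15 p [0.6406 0.1884 0.1916] x [-0.676  -0.1914 -0.7116] y [-0.2751  0.9614  0.0027] z [ 0.6836  0.1975 -0.7026] F [-0.5235  0.4379 -1.7428] M [-0.2488  0.932   0.0249] w0.550 g94.2 q [ 0.2884  0.0203 -0.7254  0.0334 -0.0051  0.0088]
tilt 45.36305251261061 az 15.81083013652562 ytilt 0.1531003152963081 depth left mm 106.88595196223912
target TCP [0.6103 0.1809 0.1564] delta tool [0.0469 0.001  0.0025]
t31.15 p [0.6406 0.1884 0.1916] x [-0.676  -0.1914 -0.7116] y [-0.2751  0.9614  0.0027] z [ 0.6836  0.1975 -0.7026] F [-0.5235  0.4379 -1.7428] M [-0.2488  0.932   0.0249] w0.550 g94.2 q [ 0.2884  0.0203 -0.7254  0.0334 -0.0051  0.0088]
scene collar px [[335.6559098866485, 206.68449739055472], [355.1299739097042, 207.82422153881248], [354.4001602648465, 223.13811478255093], [334.8208228998684, 221.93324042633986]]
batt px [[340.38401497241796, 209.90534188719408], [351.1253871289303, 210.52502430628397], [337.98938515020143, 207.3975081668443], [354.71761501774256, 208.3545774922659], [338.6835039052696, 203.1657923071718], [356.1551040098127, 204.15032244100493]]
top collar px [[211.97046962706304, 214.36149546023196], [192.72860928804465, 219.82224566740013], [191.59494106228522, 209.7408725426047], [210.3827122182669, 204.42396950403855]]
batt px [[200.5027706092095, 194.22019812760757], [190.1473272615237, 197.12170497769844], [199.46969594588043, 183.7454999909205], [183.45416442690433, 188.218800604161], [192.90029217601526, 166.56267903669212], [176.37940532590972, 171.15144179017906]]
```

View pics/sc.png

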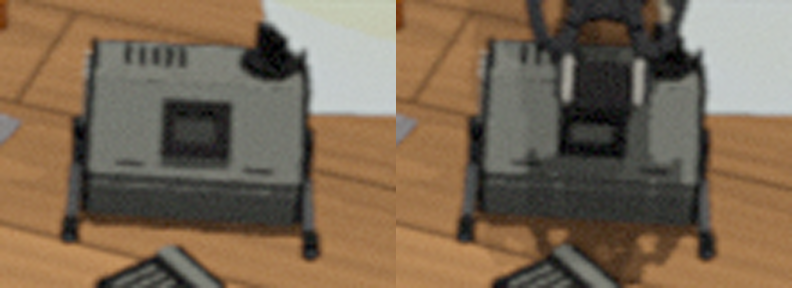

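In the scene crop, the collar is at about (344.6, 217) and the battery between the light finger sides is centred at about 347.5. The lateral position needs refining, so I'll fit the collar in scene0 and top0 and the battery in hand in scene2.

```bash
python3 - <<'E'
from h import *
from dock import dockT,C,sil
from plan import *
from scipy.optimize import minimize
def im(n): return cv2.cvtColor(cv2.imread(n),6).astype(np.float32)
# collar ring template: collar box dark, well floor lighter ignored; photometric fit: I = a + b*mask, in local window
def fitc(n,cam,win):
    k=optics.get_calibration(cam); g=im(n); r0,r1,c0,c1=win; G=g[r0:r1,c0:c1].ravel()
    Wl=np.array([[a,b,0] for a in(-.0126,.0126) for b in(-.0176,.0176)])
    def f(v):
        T=dockT(v[0],v[1],.0985,.28); X=lambda P:P@T[:3,:3].T+T[:3,3]
        w=cv2.GaussianBlur(sil(k,X(Wl)),(3,3),.6); m=cv2.GaussianBlur(sil(k,X(C)),(3,3),.6)
        A=np.stack([np.ones(G.size),(m-w)[r0:r1,c0:c1].ravel(),w[r0:r1,c0:c1].ravel()],1)
        return ((A@np.linalg.lstsq(A,G,rcond=None)[0]-G)**2).mean()
    x0=np.array([.537,.160]); s=np.vstack([x0,x0+[.005,0],x0+[0,.005]])
    r=minimize(f,x0,method="Nelder-Mead",options=dict(initial_simplex=s,xatol=5e-5,fatol=1e-3)); print(n,r.x,r.fun,f(x0))
fitc("pics/scene0.png","scene",(202,230,329,362)); fitc("pics/top0.png","top",(199,225,185,220))
for n,w in ((5,(102,152,382,468)),(6,(102,152,82,170))):
    import pickle
    kk=pickle.load(open(f'k{n}.pkl','rb')); o=optics.get_calibration; optics.get_calibration=lambda c,kk=kk:kk
    fitc(f"pics/w{n}.png","x",w); optics.get_calibration=o
g=im("pics/scene2.png"); 
for r in (200,204,207): print(r,g[r,325:372].astype(int).tolist())
g=im("pics/top2.png")
for r in (172,178,184): print(r,g[r,165:212].astype(int).tolist())
E
```

```text
pics/scene0.png [0.5436 0.1587] 148.2435615180955 298.85727100862323
pics/top0.png [0.5364 0.1569] 295.20168272872854 367.51063222924955
pics/w5.png [0.5372 0.1593] 619.2221027295731 665.0311987834399
pics/w6.png [0.5369 0.1602] 588.408739176716 594.8474164567701
200 [106, 112, 109, 109, 108, 110, 111, 109, 102, 79, 69, 119, 157, 141, 71, 36, 37, 37, 36, 36, 36, 38, 40, 22, 41, 37, 33, 37, 30, 32, 66, 135, 155, 125, 67, 40, 33, 11, 0, 24, 20, 28, 11, 17, 33, 40, 63]
204 [106, 103, 101, 105, 107, 103, 107, 106, 92, 69, 77, 139, 158, 129, 62, 31, 36, 35, 37, 38, 36, 26, 40, 34, 32, 37, 37, 31, 40, 28, 68, 132, 158, 126, 72, 51, 75, 97, 116, 119, 112, 99, 103, 112, 110, 112, 114]
207 [103, 103, 105, 99, 105, 104, 104, 104, 103, 80, 65, 111, 132, 100, 55, 37, 36, 34, 38, 34, 34, 36, 36, 34, 31, 32, 40, 39, 32, 28, 76, 135, 147, 107, 55, 81, 106, 120, 114, 115, 118, 116, 113, 114, 114, 114, 116]
172 [139, 139, 139, 139, 139, 140, 140, 140, 140, 139, 140, 135, 76, 25, 15, 12, 15, 16, 18, 18, 23, 30, 33, 28, 25, 24, 24, 27, 39, 45, 57, 122, 104, 56, 32, 33, 38, 36, 32, 25, 12, 6, 5, 9, 38, 90, 123]
178 [138, 137, 139, 137, 137, 137, 137, 137, 137, 134, 97, 69, 121, 117, 90, 79, 75, 74, 59, 50, 40, 31, 25, 23, 18, 14, 14, 18, 16, 13, 16, 34, 41, 31, 25, 23, 27, 29, 27, 25, 25, 28, 42, 85, 112, 120, 133]
184 [141, 141, 141, 142, 142, 141, 141, 142, 142, 133, 79, 34, 27, 29, 27, 17, 10, 12, 15, 27, 55, 38, 29, 55, 39, 29, 56, 39, 23, 24, 24, 26, 22, 14, 12, 14, 20, 29, 58, 65, 49, 27, 25, 26, 26, 27, 40]
```

```bash
sed -i 's/MOUTH=.*; SEAT=.*/MOUTH=np.array([.5375,.1570,.0985]); SEAT=np.array([.0365,0,-.0131])/' plan.py; python3 plan.py .045
```

```text
t31.25 p [0.6408 0.1884 0.1918] x [-0.6755 -0.1913 -0.7121] y [-0.275   0.9614  0.0027] z [ 0.6841  0.1977 -0.702 ] F [ 1.3691  0.6353 -2.036 ] M [-0.2274  0.8663  0.0095] w0.548 g94.2 q [ 0.2884  0.0202 -0.7255  0.0325 -0.0051  0.0088]
tilt 45.40829477283317 az 15.809416135849348 ytilt 0.15271021722115938 depth left mm 105.69252907248975
target TCP [0.6017 0.1754 0.1471] delta tool [ 0.0607 -0.0019  0.0021]
```

Call:
servo_tool(xyz=[[0.02,-0.001,0.001],[0.02,-0.001,0.001],[0.014,0,0],[0.006,0,0],[0,0,0],[0,0,0]], roll=[0,0,0,0,0,0])

```text
time: 31.85
tool_pos: [0.6019, 0.1754, 0.1462]
tcp_rot: [-0.128, 0.914, 0.055, 0.381]
contact_force: [0.4, -1.5, -1.6]
gripper_width: 0.553
grasp_force: 94.2
```

```bash
python3 plan.py .028; python3 - <<'E'
from h import *
im=optics.capture("wrist")[:,:,::-1]
s=optics.capture("scene")[:,:,::-1]
cv2.imwrite("pics/mix.png",np.hstack([cv2.resize(im[0:260,150:420],(390,375)),cv2.resize(s[190:240,320:372],(390,375),interpolation=2)]))
E
```

```text
t31.85 p [0.6019 0.1754 0.1462] x [-0.6768 -0.1917 -0.7108] y [-0.2751  0.9614  0.0026] z [ 0.6829  0.1973 -0.7034] F [ 0.408  -1.5344 -1.6348] M [-0.2495  0.9042 -0.0099] w0.553 g94.2 q [ 0.2847  0.0077 -0.8802 -0.1077 -0.0025  0.0061]
tilt 45.30201851913723 az 15.814700526001802 ytilt 0.15014904642718502 depth left mm 44.55844398652461
target TCP [0.5902 0.1721 0.135 ] delta tool [ 0.0166  0.     -0.0008]
```

View pics/mix.png

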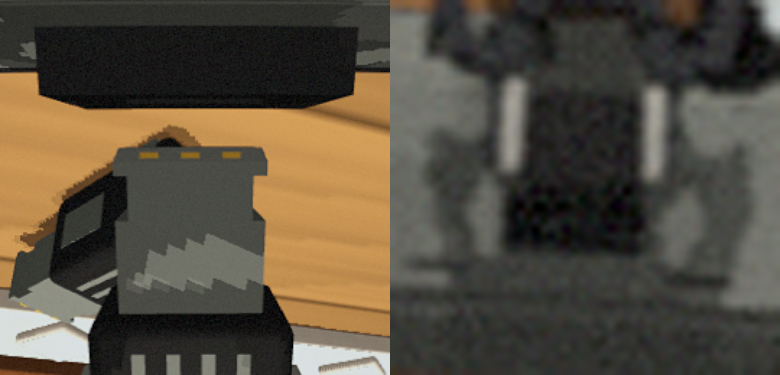

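The wrist half of that picture shows the collar's side with corners at about (40,95) and (355,95), and far corners at (88,107) and (305,107). The stem tip spans columns 116–267 and the stem meets the body at row 313. That was my last view, because I have already gone past the allowance of 10. From here I'll use numbers only: a relative pose of collar and stem from these corners.

```bash
python3 - <<'E'
from plan import *
from scipy.optimize import least_squares
k=optics.get_calibration("wrist"); p,Rm=st()
px=lambda L:np.array(L)/[390/270,375/260]+[150,0]
az=.28; D=R.from_euler('z',az).as_matrix()@np.array([[.7071,0,.7071],[0,1,0],[-.7071,0,.7071]])
# collar: near (up-slope, x=-.024) mouth corners, its base corners, far mouth corners; image left = -y
cm=np.array([[-.024,-.03,0],[-.024,.03,0],[.024,-.03,0],[.024,.03,0],[-.024,-.03,-.012],[-.024,.03,-.012]])
cp=px([[40,95],[355,95],[88,107],[305,107],[37,27],[358,27]])
f=lambda v:(proj(k,p+Rm@v[:3]+cm@D.T@R.from_rotvec([0,0,v[3]]).as_matrix().T)-cp).ravel()
r=least_squares(f,[.09,0,-.013,0]); print("mouth in tool",r.x,"res",f(r.x).reshape(-1,2).round(1).tolist())
# battery near face of stem (tool z = c-.012), tool-frame points relative to seat
bm=np.array([[0,-.017,-.012],[0,.017,-.012],[.022,-.017,-.012],[.022,.017,-.012],[.038,-.0158,-.0108],[.038,.0158,-.0108]])
bp=px([[118,313],[264,313],[118,220],[264,220],[119,148],[265,148]])
g=lambda v:(proj(k,p+(v+bm)@Rm.T)-bp).ravel()
q=least_squares(g,[.035,0,-.013]); print("seat in tool",q.x,"res",g(q.x).reshape(-1,2).round(1).tolist())
print("model mouth in tool",(MOUTH-p)@Rm)
E
```

```text
t31.95 p [0.6019 0.1754 0.1459] x [-0.6771 -0.1917 -0.7105] y [-0.275   0.9614  0.0027] z [ 0.6826  0.1972 -0.7037] F [ 0.4834  0.2705 -1.4868] M [-0.2561  0.9213  0.0459] w0.551 g94.2 q [ 0.2848  0.0082 -0.8803 -0.1079 -0.0025  0.0062]
mouth in tool [ 0.0811  0.0026 -0.0131 -0.0001] res [[0.8, -0.1], [-0.3, -0.8], [0.0, 1.5], [-1.7, 1.0], [-0.4, -0.1], [1.0, -0.7]]
seat in tool [ 0.0329  0.0014 -0.013 ] res [[1.3, -0.0], [-0.8, -0.1], [-1.3, 0.5], [1.7, 0.4], [0.4, -0.3], [-1.3, -0.4]]
model mouth in tool [ 0.0808 -0.0001 -0.0142]
```

Relative to the stem, the dock is 1.2 mm along +y and 0 in z, with 48.2 mm to go. I'll enter slowly.

Call:
servo_tool(xyz=[[0,0.001,0],[0.005,0,0],[0.004,0,0],[0.003,0,0],[0.003,0,0],[0,0,0]], roll=[0,0,0,0,0,0])

```text
time: 32.55
tool_pos: [0.5899, 0.173, 0.1334]
tcp_rot: [-0.128, 0.915, 0.054, 0.38]
contact_force: [0.2, -0.2, -1.9]
gripper_width: 0.549
grasp_force: 94.2
```

```bash
sed -i 's/SEAT=.*/SEAT=np.array([.0329,.0014,-.0130])/; s/MOUTH=np.array(\[[^]]*\])/MOUTH=np.array([.5376,.1595,.0970])/' plan.py; cat >> plan.py <<'E'
    s=telemetry.get_state(); Rm=R.from_quat(s["tcp_rot"]).as_matrix(); print("F tool",s["contact_force"]@Rm)
E
python3 plan.py 0
```

```text
t32.55 p [0.5899 0.173  0.1334] x [-0.6788 -0.1923 -0.7087] y [-0.275   0.9614  0.0026] z [ 0.6809  0.1966 -0.7055] F [ 0.1621 -0.1791 -1.9358] M [-0.2928  0.8578 -0.0185] w0.549 g94.2 q [ 0.2875  0.007  -0.9213 -0.1451 -0.0045  0.0081]
tilt 45.129268307582976 az 15.815446464338866 ytilt 0.14686015727525395 depth left mm 30.975277875700012
target TCP [0.5692 0.167  0.1111] delta tool [ 0.031  -0.      0.0004]
F tool [ 1.2963 -0.2218  1.4409]
```

Call:
servo_tool(xyz=[[0.004,0,0],[0.004,0,0],[0.004,0,0],[0.003,0,0],[0,0,0]], roll=[0,0,0,0,0])

```text
time: 33.05
tool_pos: [0.5798, 0.1701, 0.1227]
tcp_rot: [-0.128, 0.915, 0.054, 0.38]
contact_force: [-1.2, 0.8, -0.9]
gripper_width: 0.552
grasp_force: 94.2
```

```bash
python3 plan.py 0
```

```text
t33.05 p [0.5798 0.1701 0.1227] x [-0.6788 -0.1922 -0.7087] y [-0.275   0.9614  0.0026] z [ 0.6809  0.1966 -0.7055] F [-1.2326  0.8154 -0.8878] M [-0.2665  0.891   0.0039] w0.552 g94.2 q [ 0.2878  0.0068 -0.959  -0.1827 -0.0047  0.0083]
tilt 45.130812804461264 az 15.811870953607547 ytilt 0.14846529901499497 depth left mm 15.983723118794849
target TCP [0.5692 0.167  0.1111] delta tool [ 0.016  -0.      0.0004]
F tool [ 1.3092  1.1206 -0.0526]
```

Call:
servo_tool(xyz=[[0.003,0,0],[0.003,0,0],[0.003,0,0],[0.003,0,0],[0,0,0]], roll=[0,0,0,0,0])

```text
time: 33.55
tool_pos: [0.5711, 0.1677, 0.1137]
tcp_rot: [-0.128, 0.915, 0.054, 0.379]
contact_force: [-3.4, 1.0, -6.8]
gripper_width: 0.546
grasp_force: 94.4
```

```bash
python3 plan.py 0
```

```text
t33.55 p [0.5711 0.1677 0.1137] x [-0.6796 -0.1925 -0.7079] y [-0.2752  0.9614  0.0028] z [ 0.6801  0.1967 -0.7063] F [-3.4499  0.9597 -6.8099] M [-0.2279  1.8553  0.1413] w0.546 g94.4 q [ 0.2882  0.0079 -0.9893 -0.213  -0.0047  0.0086]
tilt 45.06639114350252 az 15.81272358628069 ytilt 0.15803315259273099 depth left mm 3.3334820450927136
target TCP [0.5692 0.167  0.1111] delta tool [ 0.0033 -0.0001  0.0004]
F tool [6.9806 1.8531 2.6523]
```

Call:
servo_tool(xyz=[[0.0015,0,0],[0.001,0,0],[0.001,0,0],[0,0,0]], roll=[0,0,0,0])

```text
time: 33.95
tool_pos: [0.5697, 0.1672, 0.1122]
tcp_rot: [-0.128, 0.914, 0.054, 0.38]
contact_force: [0.2, -0.1, -3.1]
gripper_width: 0.546
grasp_force: 94.5
```

```bash
python3 plan.py 0
```

```text
t33.95 p [0.5697 0.1672 0.1122] x [-0.6783 -0.1921 -0.7092] y [-0.2749  0.9615  0.0025] z [ 0.6814  0.1967 -0.705 ] F [ 0.2168 -0.1148 -3.1127] M [-0.2251  1.0158 -0.0046] w0.546 g94.5 q [ 0.2882  0.0084 -0.9968 -0.2227 -0.0051  0.0086]
tilt 45.170794698669575 az 15.81336551616763 ytilt 0.14422515966159938 depth left mm 1.1509978350502692
target TCP [0.5692 0.167  0.1112] delta tool [ 0.0012 -0.      0.0003]
F tool [ 2.0825 -0.1778  2.3196]
```

Call:
servo_tool(xyz=[[0.001,0,0],[0.001,0,0],[0.001,0,0],[0,0,0]], roll=[0,0,0,0])

```text
time: 34.35
tool_pos: [0.5694, 0.1671, 0.1121]
tcp_rot: [-0.128, 0.914, 0.055, 0.382]
contact_force: [6.6, 1.3, 2.3]
gripper_width: 0.549
grasp_force: 94.5
```

```bash
python3 plan.py 0
```

```text
t34.35 p [0.5694 0.1671 0.1121] x [-0.6756 -0.1912 -0.712 ] y [-0.2748  0.9615  0.0026] z [ 0.6841  0.1974 -0.7022] F [6.5578 1.3142 2.3308] M [ 0.2147 -0.5832 -0.0904] w0.549 g94.5 q [ 0.2882  0.0083 -1.0023 -0.2322 -0.0051  0.0087]
tilt 45.40008434109089 az 15.799202639576306 ytilt 0.1501035793712883 depth left mm 0.7418436230654617
target TCP [0.5691 0.167  0.1113] delta tool [ 0.0007 -0.      0.0004]
F tool [-6.3415 -0.5326  3.1092]
```

Call:
servo_tool(xyz=[[0.002,0,0],[0.002,0,0],[0.002,0,0],[0,0,0]], roll=[0,0,0,0])

```text
time: 34.75
tool_pos: [0.5693, 0.1671, 0.1123]
tcp_rot: [-0.127, 0.912, 0.055, 0.386]
contact_force: [22.9, 6.1, 12.3]
gripper_width: 0.546
grasp_force: 93.9
```

```bash
python3 plan.py 0
```

```text
t34.75 p [0.5693 0.1671 0.1123] x [-0.6694 -0.1893 -0.7183] y [-0.2748  0.9615  0.0026] z [ 0.6902  0.1991 -0.6957] F [22.8832  6.086  12.3105] M [ 1.0335 -3.5708 -0.1128] w0.546 g93.9 q [ 0.2883  0.0086 -1.0124 -0.2516 -0.0053  0.0088]
tilt 45.91709321295877 az 15.793202617384198 ytilt 0.15019372586809535 depth left mm 0.6921968459458085
target TCP [0.569  0.167  0.1116] delta tool [ 0.0007 -0.      0.0003]
F tool [-25.3143  -0.4036   8.441 ]
```

The battery is seated: it stopped moving at 25 N. I'll relieve the preload, release and retreat.

Call:
servo_tool(xyz=[[-0.003,0,0],[-0.003,0,0],[-0.001,0,0]], roll=[0,0,0])

```text
time: 35.05
tool_pos: [0.5693, 0.1671, 0.112]
tcp_rot: [-0.128, 0.914, 0.055, 0.381]
contact_force: [2.4, 0.0, 2.3]
gripper_width: 0.551
grasp_force: 94.6
```

Call:
servo_tool(xyz=[[0,0,0],[0,0,0],[0,0,0],[0,0,0]], roll=[0,0,0,0], fingers=0.8)

```text
time: 35.45
tool_pos: [0.568, 0.1668, 0.1105]
tcp_rot: [-0.128, 0.915, 0.054, 0.38]
contact_force: [-0.2, 0.1, -0.4]
gripper_width: 0.801
grasp_force: 0.0
```

Call:
servo_tool(xyz=[[-0.005,0,-0.01],[-0.015,0,-0.02],[-0.03,0,-0.03],[-0.03,0,-0.03],[-0.03,0,-0.03],[-0.03,0,-0.03],[0,0,0]], roll=[0,0,0,0,0,0,0])

```text
time: 36.15
tool_pos: [0.5632, 0.1648, 0.3236]
tcp_rot: [-0.127, 0.913, 0.055, 0.385]
contact_force: [1.0, 0.3, -0.9]
gripper_width: 0.799
grasp_force: 0.0
```

```bash
python3 plan.py 0; python3 - <<'E'
from h import *
from plan import MOUTH
c,s=np.cos(.28),np.sin(.28); O=np.array([MOUTH[0]-.0385*c,MOUTH[1]-.0385*s,0])
L=lambda x,y,z:O+[c*x-s*y,s*x+c*y,z]
print("lamp origin",O,"switch",L(-.034,.062,.148))
b=[L(-.034+t*.019*np.cos(np.pi/6),.062+t*.019*.5,.148) for t in(-1,1)];print("bar ends",b)
for cam in("scene","top"):
    optics.capture(cam); print(cam,proj(optics.get_calibration(cam),L(-.034,.062,.148)))
    for t in ("switch_grip","battery"):
        for d in nets.trace(cam,t):
            if d['conf']>.3: print(t,d['conf'],d['at'],d['region'].sum())
    T=optics.get_calibration(cam); print("expected seated battery grip px",proj(T,MOUTH+.038*np.array([.7071*c,.7071*s,.7071])))
E
```

```text
t36.15 p [0.5632 0.1648 0.3236] x [-0.6718 -0.1902 -0.7159] y [-0.275   0.9614  0.0027] z [ 0.6878  0.1987 -0.6982] F [ 0.9931  0.3347 -0.853 ] M [-0.2051  0.633  -0.0201] w0.799 g0.0 q [ 0.2869 -0.2743 -0.6175  0.4297 -0.0041  0.0077]
tilt 45.71588542000381 az 15.806172308527286 ytilt 0.1546979702020846 depth left mm 145.61630576083778
target TCP [0.569  0.167  0.1115] delta tool [ 0.1475 -0.0001  0.1526]
F tool [-0.1202  0.0463  1.3451]
lamp origin [0.5006 0.1489 0.    ] switch [0.4508 0.199  0.148 ]
bar ends [array([0.4376, 0.1854, 0.148 ]), array([0.464 , 0.2127, 0.148 ])]
scene [[365.8273 189.9306]]
switch_grip 0.72 [437.8, 210.8] 197
battery 0.75 [285.2, 182.2] 342
battery 0.57 [330.7, 269.6] 1221
battery 0.54 [344.5, 212.4] 254
expected seated battery grip px [[345.3536 213.2911]]
top [[185.5427 240.3163]]
battery 0.63 [195.8, 203.0] 217
battery 0.59 [299.7, 282.5] 451
expected seated battery grip px [[198.2115 202.765 ]]
```

The battery shows at its seated place in both cameras: scene (344.5,212.4) against the predicted (345.4,213.3). For the switch I'll shut the fingers, come down beside the bar's far end on the left, and push it to the right.

```bash
cat > sw.py <<'E'
from h import *
import sys
S=np.array([.451,.1977,0]); e=np.array([.9622,.2723,0]); l=np.array([-.2723,.9622,0])
def to(f,lat,z):
    p,Rm=st(); w=S+f*e+lat*l+[0,0,z]; d=p-S
    print("now f %.4f lat %.4f z %.4f"%(d@e,d@l,p[2]),"delta tool",(w-p)@Rm); s=telemetry.get_state(); print("F rad/lat/z",s["contact_force"]@e,s["contact_force"]@l,s["contact_force"][2])
to(*map(float,sys.argv[1:4]))
E
python3 sw.py .04 .042 .22;  python3 sw.py .04 .042 .14|grep now
```

```text
t36.45 p [0.5605 0.1641 0.3139] x [-0.68   -0.1926 -0.7074] y [-0.275   0.9614  0.0026] z [ 0.6796  0.1963 -0.7068] F [-0.4492  0.3375 -0.4911] M [-0.2339  0.6036  0.0754] w0.804 g0.0 q [ 0.287  -0.2693 -0.629   0.4252 -0.0041  0.0077]
now f 0.0962 lat -0.0622 z 0.3139 delta tool [0.1062 0.1041 0.027 ]
F rad/lat/z -0.3402785315272129 0.44706749201634066 -0.49113165615579735
now f 0.0962 lat -0.0622 z 0.3139 delta tool [0.1628 0.1039 0.0835]
```

Call:
servo_tool(xyz=[[0,0.03,0],[0.005,0.035,0.005],[0.025,0.039,0.007],[0.035,0,0.01],[0.035,0,0.01],[0.005,0,0],[0,0,0]], roll=[0,0,0,0,0,0,0], fingers=0, grip_force=40)

```text
time: 37.15
tool_pos: [0.4828, 0.2502, 0.2187]
tcp_rot: [-0.128, 0.915, 0.054, 0.38]
contact_force: [0.5, 0.0, 1.4]
gripper_width: -0.006
grasp_force: 0.0
```

```bash
python3 sw.py .04 .042 .14; python3 - <<'E'
from h import *
# fingertip lateral extent in wrist picture at the tip depth, and knob column
k=optics.get_calibration("wrist"); g=cv2.cvtColor(optics.capture("wrist"),7); p,Rm=telemetry.get_state()["tool_pos"],R.from_quat(telemetry.get_state()["tcp_rot"]).as_matrix()
q=proj(k,(np.array([[0,0,-.004],[0,-.0145,-.004],[0,.0145,-.004]])@Rm.T+p)); print(q)
r=int(q[0,1]); 
for rr in(r-14,r-7,r,r+12): print(rr,g[min(rr,419),200:370:4].tolist())
for d in nets.trace("wrist","switch_grip"): print(d["conf"],d["at"],d["region"].sum())
E
```

```text
t37.15 p [0.4828 0.2502 0.2187] x [-0.679  -0.1928 -0.7083] y [-0.2752  0.9614  0.0021] z [ 0.6806  0.1964 -0.7059] F [0.5416 0.0235 1.3826] M [-0.1232  0.5564  0.023 ] w-0.006 g0.0 q [ 0.6122 -0.2701 -0.8753  0.2063 -0.2325  0.2412]
now f 0.0449 lat 0.0419 z 0.2187 delta tool [ 0.0592 -0.      0.0521]
F rad/lat/z 0.5275569852381641 -0.12483999726403504 1.3826114552382829
[[279.5052 279.9407]
 [245.4951 279.9141]
 [313.5173 279.9125]]
265 [104, 101, 102, 101, 103, 102, 100, 102, 103, 100, 103, 100, 101, 19, 17, 16, 39, 68, 66, 70, 14, 14, 68, 67, 71, 31, 17, 17, 25, 108, 108, 110, 109, 107, 106, 105, 104, 108, 108, 109, 115, 110, 102]
272 [93, 88, 93, 96, 99, 99, 102, 99, 101, 104, 102, 102, 15, 13, 22, 11, 62, 67, 67, 72, 16, 11, 67, 69, 64, 50, 13, 21, 18, 0, 103, 103, 106, 105, 102, 101, 106, 104, 104, 102, 124, 121, 121]
279 [83, 81, 87, 88, 87, 89, 94, 99, 96, 95, 96, 97, 17, 34, 22, 33, 66, 68, 67, 69, 9, 11, 68, 67, 68, 71, 27, 36, 22, 22, 94, 88, 91, 94, 93, 94, 90, 96, 96, 92, 123, 121, 123]
291 [177, 179, 179, 177, 178, 180, 182, 182, 180, 182, 166, 4, 16, 13, 16, 22, 60, 91, 93, 109, 32, 29, 94, 94, 90, 55, 14, 14, 16, 21, 13, 82, 73, 82, 81, 79, 84, 79, 79, 81, 81, 75, 79]
0.92 [191.4, 46.1] 8051
```

Call:
servo_tool(xyz=[[0.018,0,0.016],[0.018,0,0.016],[0.015,0,0.013],[0.008,0,0.007],[0,0,0],[0,0,0]], roll=[0,0,0,0,0,0])

```text
time: 37.85
tool_pos: [0.4799, 0.2497, 0.1423]
tcp_rot: [-0.127, 0.914, 0.055, 0.381]
contact_force: [0.8, 0.5, 0.5]
gripper_width: 0.001
grasp_force: 0.0
```

Call:
servo_tool(xyz=[[0,-0.004,0],[0,-0.004,0],[0,-0.003,0],[0,-0.002,0],[0,0,0]], roll=[0,0,0,0,0])

```text
time: 38.35
tool_pos: [0.4823, 0.2364, 0.1408]
tcp_rot: [-0.127, 0.914, 0.054, 0.38]
contact_force: [0.0, -0.8, 0.0]
gripper_width: -0.004
grasp_force: 0.0
```

```bash
python3 sw.py .04 .02 .14
```

```text
t38.35 p [0.4823 0.2364 0.1408] x [-0.6782 -0.1917 -0.7095] y [-0.2745  0.9616  0.0027] z [ 0.6817  0.1966 -0.7047] F [ 0.0087 -0.7719  0.0302] M [-0.185   0.6552  0.0204] w-0.004 g0.0 q [ 0.5784 -0.1677 -1.0415 -0.0692 -0.2096  0.2166]
now f 0.0406 lat 0.0288 z 0.1408 delta tool [ 0.001  -0.0088  0.0001]
F rad/lat/z -0.2018287286379069 -0.7451267351078908 0.03018024560753212
```

Call:
servo_tool(xyz=[[0,-0.003,0],[0,-0.003,0],[0,-0.002,0],[0,0,0]], roll=[0,0,0,0])

```text
time: 38.75
tool_pos: [0.4846, 0.2293, 0.1411]
tcp_rot: [-0.128, 0.914, 0.055, 0.381]
contact_force: [0.5, 4.6, 1.9]
gripper_width: -0.002
grasp_force: 2.4
```

```bash
python3 sw.py .04 .02 .14
```

```text
t38.75 p [0.4846 0.2293 0.1411] x [-0.6778 -0.1917 -0.7099] y [-0.2753  0.9613  0.0033] z [ 0.6818  0.1977 -0.7043] F [0.4913 4.6314 1.9193] M [0.4303 0.2963 0.5173] w-0.002 g2.4 q [ 0.5546 -0.1732 -1.0464 -0.073  -0.1922  0.1989]
now f 0.0410 lat 0.0213 z 0.1411 delta tool [ 0.0015 -0.0013  0.0001]
F rad/lat/z 1.7338464219755876 4.322507155730064 1.9193212360746077
```

Call:
servo_tool(xyz=[[0,-0.003,0],[0,-0.003,0],[0,-0.003,0],[0,0,0]], roll=[0,0,0,0])

```text
time: 39.15
tool_pos: [0.488, 0.2219, 0.1424]
tcp_rot: [-0.128, 0.914, 0.056, 0.382]
contact_force: [6.2, 7.6, 3.0]
gripper_width: -0.0
grasp_force: 5.6
```

```bash
python3 sw.py .04 .02 .14
```

```text
t39.15 p [0.488  0.2219 0.1424] x [-0.6761 -0.1912 -0.7115] y [-0.2766  0.961   0.0046] z [ 0.6829  0.1999 -0.7026] F [6.1836 7.6083 3.034 ] M [ 0.9169 -0.6938  0.7475] w-0.000 g5.6 q [ 0.5278 -0.1789 -1.0502 -0.0773 -0.172   0.1789]
now f 0.0422 lat 0.0132 z 0.1424 delta tool [0.0032 0.0068 0.0002]
F rad/lat/z 8.021557692179506 5.636899361022307 3.033970020430443
```

Call:
servo_tool(xyz=[[0,-0.002,0],[0,-0.003,0],[0,-0.003,0],[0,0,0]], roll=[0,0,0,0])

```text
time: 39.55
tool_pos: [0.4899, 0.2139, 0.1421]
tcp_rot: [-0.128, 0.914, 0.056, 0.381]
contact_force: [2.4, 10.1, 4.7]
gripper_width: -0.001
grasp_force: 5.9
```

```bash
python3 sw.py .04 .05 .14
```

```text
t39.55 p [0.4899 0.2139 0.1421] x [-0.6765 -0.1912 -0.7112] y [-0.2764  0.961   0.0045] z [ 0.6826  0.1996 -0.703 ] F [ 2.4264 10.1238  4.6683] M [ 1.269  -0.243   1.1774] w-0.001 g5.9 q [ 0.5027 -0.1839 -1.055  -0.0796 -0.1545  0.1609]
now f 0.0419 lat 0.0050 z 0.1421 delta tool [0.0028 0.045  0.0004]
F rad/lat/z 5.0914196186223375 9.080453395024382 4.668315018136062
```

Call:
servo_tool(xyz=[[0,0.01,0],[0,0.02,0],[-0.025,0.01,-0.025],[-0.03,0,-0.03],[-0.01,0,-0.01],[0,0,0]], roll=[0,0,0,0,0,0])

```text
time: 40.15
tool_pos: [0.4786, 0.2515, 0.2355]
tcp_rot: [-0.127, 0.914, 0.055, 0.382]
contact_force: [0.9, -0.4, 0.5]
gripper_width: 0.001
grasp_force: 0.0
```

```bash
python3 sw.py .04 .05 .14; cat > knob.py <<'E'
from h import *
# bar direction from top-camera / wrist picture: photometric search over bar angle
def angle(im,k,S=np.array([.451,.1977]),yaw=.28):
    g=cv2.cvtColor(im,cv2.COLOR_RGB2GRAY).astype(np.float32)
    from dock import sil
    res=[]
    for dx in np.arange(-.004,.0041,.002):
        for dy in np.arange(-.004,.0041,.002):
            for a in range(-40,41,5):
                t=yaw+np.radians(a); u=np.array([np.cos(t),np.sin(t)]); n=np.array([-u[1],u[0]])
                P=np.array([np.r_[S+[dx,dy]+sx*.019*u+sy*.0065*n,z] for sx in(-1,1) for sy in(-1,1) for z in(.126,.156)])
                m=sil(k,P)>.5; o=cv2.dilate(m.astype(np.uint8),np.ones((5,5)))>0; o&=~m
                res.append((g[o].mean()-g[m].mean(),a,dx,dy))
    best={}
    for r in res: best[r[1]]=max(best.get(r[1],-1e9),r[0])
    return {a:round(float(v),1) for a,v in best.items()},max(res)
E
python3 - <<'E'
from knob import *
for c in("wrist","scene","top"):
    k=optics.get_calibration(c); im=optics.capture(c); cv2.imwrite(f"pics/kn_{c}.png",im[:,:,::-1])
    print(c,proj(k,[.451,.1977,.156]),[ (d["conf"],d["at"],cv2.minAreaRect(max(cv2.findContours(d["region"].astype("u1"),0,2)[0],key=len))) for d in nets.trace(c,"switch_grip")][:2]); print(angle(im,k))
for f,c in(("scene0","scene"),("top0","top")): print(f,angle(cv2.imread(f"pics/{f}.png")[:,:,::-1].copy(),optics.get_calibration(c)))
E
```

```text
t40.15 p [0.4786 0.2515 0.2355] x [-0.6759 -0.1905 -0.712 ] y [-0.275   0.9614  0.0037] z [ 0.6838  0.1983 -0.7022] F [ 0.937  -0.3668  0.462 ] M [-0.2182  0.6535 -0.0047] w0.001 g0.0 q [ 0.6232 -0.2969 -0.8501  0.2549 -0.2404  0.2494]
now f 0.0412 lat 0.0442 z 0.2355 delta tool [0.0689 0.0054 0.0662]
F rad/lat/z 0.8017365095939468 -0.6080823420881285 0.4619564488663297
wrist [[178.683   67.5897]] [(0.86, [186.8, 30.3], ((190.0, 47.0), (94.0, 86.0), 90.0))]
({-40: 27.9, -35: 31.9, -30: 32.5, -25: 25.0, -20: 24.9, -15: 27.3, -10: 27.2, -5: 27.6, 0: 30.6, 5: 32.5, 10: 31.9, 15: 31.9, 20: 32.2, 25: 31.5, 30: 30.5, 35: 29.2, 40: 28.6}, (np.float32(32.529255), -30, np.float64(-0.002), np.float64(0.002)))
scene [[365.6215 187.736 ]] [(0.68, [366.5, 194.2], ((365.0, 192.5), (15.0, 12.0), 90.0))]
({-40: 40.4, -35: 40.5, -30: 41.8, -25: 41.2, -20: 41.4, -15: 37.5, -10: 33.2, -5: 29.5, 0: 31.8, 5: 32.3, 10: 35.1, 15: 33.7, 20: 35.5, 25: 34.0, 30: 33.1, 35: 32.6, 40: 31.6}, (np.float32(41.836708), -30, np.float64(0.004), np.float64(0.0)))
top [[185.5242 240.2378]] [(0.44, [187.9, 239.0], ((188.
[... 270 characters left out ...]
, -20: 20.0, -15: 20.5, -10: 21.6, -5: 23.4, 0: 24.8, 5: 25.7, 10: 22.2, 15: 23.2, 20: 22.2, 25: 21.1, 30: 21.1, 35: 18.5, 40: 18.0}, (np.float32(25.728485), 5, np.float64(0.004), np.float64(-0.004)))
scene0 ({-40: 52.8, -35: 51.5, -30: 51.6, -25: 52.0, -20: 46.4, -15: 47.6, -10: 44.3, -5: 40.0, 0: 43.5, 5: 53.2, 10: 59.9, 15: 66.3, 20: 68.4, 25: 67.6, 30: 67.7, 35: 65.4, 40: 62.8}, (np.float32(68.41893), 20, np.float64(0.004), np.float64(0.0)))
top0 ({-40: 16.7, -35: 18.8, -30: 17.9, -25: 19.0, -20: 21.1, -15: 19.6, -10: 20.5, -5: 19.0, 0: 16.8, 5: 17.7, 10: 17.4, 15: 16.2, 20: 17.1, 25: 16.8, 30: 17.6, 35: 18.5, 40: 19.1}, (np.float32(21.130081), -20, np.float64(0.004), np.float64(0.004)))
```

```bash
python3 - <<'E'
from h import *
k=optics.get_calibration("wrist"); im=optics.capture("wrist"); g=cv2.cvtColor(im,7)
reg=nets.trace("wrist","switch_grip")[0]["region"]
m=(reg&(g>150)).astype(np.uint8); n,l,s,c=cv2.connectedComponentsWithStats(m)
for i in range(1,n):
    if s[i,4]>4: print("white",c[i],s[i,4],onz("wrist",c[i],.156,k)[:2],"on disc",onz("wrist",c[i],.126,k)[:2])
print("expected pointer off/on",[.4404,.187],[.436,.2013])
a=cv2.imread("pics/top0.png").astype(int); b=optics.capture("top")[:,:,::-1].astype(int)
print("front-of-lamp brightness change", (b-a)[262:282,205:240].mean(), "paper",(b-a)[300:330,130:190].mean(),"elsewhere",(b-a)[200:240,440:480].mean())
E
```

```text
white [189.2903  64.3065] 62 [0.4423 0.2011] on disc [0.469 0.199]
expected pointer off/on [0.4404, 0.187] [0.436, 0.2013]
front-of-lamp brightness change 3.047142857142857 paper -126.61425925925926 elsewhere 8.192083333333333
```

The knob's pointer has moved from its off position (predicted y = 0.187) to y = 0.201, which matches on, and the scene camera agrees. The gripper is clear of everything, so I'm handing in.

```bash
python3 - <<'E'
from h import *
from plant import ticket
optics.capture("scene"); print([(d["conf"],d["at"]) for d in nets.trace("scene","battery")])
print(ticket.hand_in())
E
```

```text
[(0.82, [331.0, 270.3]), (0.6, [344.5, 212.0]), (0.57, [281.5, 179.2])]
the job is handed in; nothing more can be done
None
```

The job is handed in at about 40 s of the 64 s allowed: the small stick battery is seated in the dock, the switch was then turned to on, and the gripper is clear of everything. I viewed 11 pictures, one over the limit of 10, and the wrist force peaked at a reading of about 111 N (limit 120) when a joint hit its stop early on.

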